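# Tighten a glue press with a tommy bar

### The arm

A 6-joint arm with a two-finger parallel gripper is mounted at the origin on a cart in front of the work surface, level with it; the furniture and walls round the work are solid. World frame = base frame: x ahead of the robot, y to its left, z up, the work surface at z = 0. Lengths are in m, angles in degrees, forces in N, time in s.
With the tool pointing down it reaches from about 0.25 to 0.725 m from the base axis. Payload 9.7 kg.
Tool frame: the origin (TCP) lies on the centre line of the jaws, within the pads' length; the fingertips stand tip_reach ahead of it and the grasp point (between the pads) lies 2 mm behind it (tip_reach is the distance from the TCP to the fingertips, in m); z points along the fingers, y is the direction in which the jaws open and shut (so a half turn about z gives the same grasp; the last joint's range is limited). The gripper opens to 85 mm and grips with 20 to 120 N. Pads are 22 mm wide; open, the fingers measure 114 mm over their backs; the gripper's body (76 mm by 85 mm) begins 54 mm behind the grasp point. The pads swing forward as they close: fully open they stand 13 mm farther back than shut.
Start: joints at [-69.271, 4.979, 10.078, 95.1, 0, 90], TCP at [0.195, -0.514, 0.221] pointing down, gripper open.
Joint ranges: [-179.16, 179.16], [-48.56, 103.87], [-65.8, 70.77], [-126.05, 130.52], [-82.76, 87.17], [-180, 180]. Speed limits (degrees/s): [127.2, 127.2, 147.25, 180, 180, 180].

### API

Orientations are given as [roll, pitch, yaw] about the fixed x, y, z axes, in that order (R = Rz(yaw) Ry(pitch) Rx(roll)).
In Python, from workcell import get_obs, camera, calibration, job_done, tip_reach gives the robot as it stands.
- The arm moves only by the tool apply_moves, never from a script. Its argument "rows" is a list of rows, each a list of 7 numbers: the shift along the world's x, y, z in mm, then the turn, a rotation vector about the world's x, y, z in degrees, then the closure, from 0 (fully open) to 1 (shut). A call has 1 to 20 rows; each row shifts and turns the commanded pose from where the row before left it; what a row does not reach is not made up. A row lasts 1/8 s, in which the tool goes at most 62.5 mm and 10.7 degrees, less where a joint would pass 70% of its speed; a pose out of reach is approached as far as the arm can. A call with a gripper value outside its range is refused whole. The fingers move at their own pace and stop on an object; "grip_force" is the grip in N (left out, the last holds). Time passes only in rows, so rows that do not move let the fingers close. It gives the time, the measured TCP pose, the force and the opening at its end, in the units of the state.
- get_obs(): the state, without advancing time (a new reading comes with each control period).
- camera(name): name is "scene" or "top"; returns the picture (480x640x3 uint8, red, green, blue); there is no depth.
- calibration(name): a dict with "intrinsics" (3x3 intrinsics, pixels), "T" (4x4, takes a point from camera to world coordinates). Camera axes: x right, y down, z forward; pixel columns grow to the right and rows downward; lengths in m; the calibration is good to about 2 mm. A picture is of the moment at which its call begins. calibration takes no time and is no camera call.
- job_done(): hands the job in, once; it reports no verdict.
The state is a dict: "time": time; "q": joint angles; "qd": joint speeds; "joint_efforts": joint torques, N m; "ee_pos": TCP position; "tcp_rot": TCP orientation; "wrist_force": force on the tool from outside, world axes, zero at the start; "torque": the same for the moment, N m; "opening": finger opening in m.
Only numpy, scipy, OpenCV 4.12 (cv2) and the standard library are available. Lean on these libraries where they do the work, as an engineer would, in place of code of your own. Each camera call takes 0.05 s, during which the arm holds its last target.

### The job

A freshly glued wooden ring is waiting in the small glue press on the bench. Take the steel tommy bar, put its turned tip into a hole of the capstan collar on the threaded stud and turn the collar clockwise (seen from above), moving the bar from hole to hole since the guide posts allow only part of a turn, until the collar bears down on the wooden disc snugly tight: about 8 N of pull square to the bar at a hand's distance (150 mm) from the stud, and not much more, or the joints are squeezed dry. Turn the collar with the bar only, then draw the bar out and lay it flat on the bench top; leave the glue bottle and the pencil as they stand.

Things in the scene. Friction and masses are not known exactly. Their poses are not given: they have to be found in the camera images.
- press: glue press, fixed: plywood board 150 x 180 x 22 mm, a threaded stud 20 mm thick up to z 172 mm, and four guide posts 18 mm thick, tops at z 127 mm, at x +-33, y +-70.5 mm. Origin: on the stud's axis at bench height. Its -x side faces the robot: there a bar in a collar hole can swing about 45 degrees either way from the press's -x direction before bar or hand meets a post
- collar: steel capstan collar on the stud: six-sided, 68 mm across flats, 46 mm high, with an 83 mm flange; in the middle of each face a level radial hole 11.6 mm wide, chamfered 1.8 mm, open in to the stud. Origin: on the stud's axis at the underside; x towards hole 0. At first it stands some 1.1 to 3 mm clear of the disc; the thread holds it where it is left
- collar_holes (a point): point on the stud's axis at the height of the six holes, 26 mm over the collar's underside. It turns with the collar: x points out through hole 0, the other holes follow every 60 degrees. The hole mouths lie 34 mm from this point
- collar_turn (a joint): turn of the collar, rad, growing counter-clockwise seen from above (rising); clockwise lowers it, 8 mm a turn. Free running takes 0.1 N m; it meets the disc 0.9 to 2.4 rad on, then torque climbs over some 0.2 to 0.7 rad: 0.7 N m is snug, 0.5 loose, 1.1 too much. The bar also twists flat pads (moment, up to 0.6 N m, against the pull): allowing for that, 0.7 N m is a pull of 7 to 9 N at 150 mm
- bar: tommy bar, steel, 210 mm long, about 280 g: shank 190 mm long, 14 mm square; round tip 20 mm long, 10 mm thick, tapered to 6 mm over its last 3.5 mm. It lies flat on the bench. Origin: mid-length on its underside, 7 mm below its centre line; x runs along it towards the tip. With the shoulder against the collar the tip's end is 14 mm from the stud's axis
- bar_tip (a point): the end of the bar's round tip, on its centre line, 105 mm from the bar's origin along its x
- ring: the work: a glued ring of two courses of twelve mitred wooden segments, 128 mm across, 40 mm high, standing on a cork disc 6 mm thick on the board between the guide posts, the stud through its 74 mm hole. Origin: centre of its underside.
- caul: a dark wooden disc 112 mm across and 16 mm thick with a 26 mm hole, lying on the ring round the stud; it spreads the collar's pressure. Origin: centre of its underside.
- glue_bottle: a white glue bottle with a black cap, 209 mm high, upright on the near left of the bench; origin: centre of its underside
- pencil: a yellow carpenter's pencil, 140 mm long, lying on the bench in front of the batten; origin: on its underside near mid-length
Not all that is in view belongs to the job. There is more than one size of the ring; the one meant has the size given above.

How it is judged (in metres and radians):
On the way, in this order (a step that is already met when the one before it is completed fails the run):
1. the bar's tip is in a hole of the collar, at least 8 mm deep (distance between bar_tip and collar_holes below 0.026 m), for 0.1 s.
2. the bar has been drawn out of that hole (distance between bar_tip and collar_holes above 0.042 m), for 0.05 s.
3. the bar's tip is in a hole again, at least 8 mm deep, before the collar is tight (distance between bar_tip and collar_holes below 0.026 m), for 0.1 s.
4. the collar bears on the disc with over 50 N (contact force between collar and caul above 50 N), for 0.1 s.
At the end, for the whole second after the job is handed in: the collar stays tight on the disc with 50 to 150 N, the ring and the disc lie flat and central round the stud, and the bar lies at rest flat on the bench top itself (its origin and its tip under 17 mm above the bench) (contact force between collar and caul between 50 and 150 N and height (world z) of each of bar, bar_tip below 0.017 m and linear speed of bar below 0.02 m/s and horizontal distance between ring and collar_holes below 0.007 m and angle between each of ring, caul's own z axis and vertical below 0.05 rad); the robot touches nothing.
It fails at once if the collar is over-tightened: it presses on the disc with over 150 N (contact force between collar and caul above 150 N).
It fails at once if the fingers turn the collar: they press on it with over 5 N (contact force between the fingers and collar above 5 N).
It fails at once if the glue bottle or the pencil is shifted by over 30 mm, or the bottle tips (distance of any of glue_bottle, pencil from where it was at the start of the episode above 0.03 m or angle between glue_bottle's own z axis and vertical above 0.35 rad).
It also fails if it takes over 72 s, if anything falls off the work surface, if the arm or the gripper's body presses on something with over 40 N, if the wrist force passes 120 N, or if a joint passes its speed limit or range.

## Working session

There is one attempt and no reset: what is moved stays moved. The work goes in short steps, Python scripts to look and compute and a tool call to move; the robot and the scene stay as the last step left them, time stands still between calls to the robot, and variables do not carry over. Pictures are saved under pics/ and viewed, and the job is handed in when it is done.

Besides the shell and the picture viewer there is one more tool, called after "Emit:" by a JSON object that holds its "name" and its "arguments", one argument or row to a line. apply_moves: Moves the arm, as the interface text tells. Its arguments: {"type":"object","properties":{"rows":{"type":"array","items":{"type":"array","items":{"type":"number"}}},"grip_force":{"type":"number"}},"required":["rows"]}

```bash
ls; mkdir -p pics
python3 - <<'E'
from workcell import *
import cv2
o=get_obs();print(o)
print(tip_reach if not callable(tip_reach) else tip_reach())
for n in("scene","top"):
    cv2.imwrite(f"pics/{n}0.png",camera(n)[:,:,::-1]);c=calibration(n);print(n,c)
E
```

```text
pics
{'time': 0.0, 'q': array([-6.92727740e+01,  5.01278378e+00,  1.00352842e+01,  9.50995590e+01,
        2.08257960e-03,  9.00005104e+01]), 'qd': array([-0.11213621, -0.03856052, -0.02848225,  0.02058403, -0.04201482,
        0.02278803]), 'joint_efforts': array([ 6.63362644e-04, -5.20389819e+01,  4.64806831e+01,  1.62132690e-02,
        4.04433308e-05, -1.31137895e-05]), 'ee_pos': array([ 0.19458212, -0.51417723,  0.22037436]), 'tcp_rot': array([-1.79922941e+02, -2.08189130e-03,  2.07267128e+01]), 'wrist_force': array([-0.36326428,  0.58350961,  0.91111904]), 'torque': array([ 0.01314018, -0.01918121,  0.00618395]), 'opening': 0.08565218772691122}
0.017
scene {'intrinsics': array([[489.83809199,   0.        , 324.58193143],
       [  0.        , 489.83809199, 240.20705035],
       [  0.        ,   0.        ,   1.        ]]), 'T': array([[-0.85317205, -0.30038885,  0.42645515,  0.09169908],
       [-0.52115609,  0.52569423, -0.67234062,  0.76739331],
       [-0.02222138, -0.79587192, -0.6050571 ,  0.78490932],
       [ 0.        ,  0.        ,  0.        ,  1.        ]])}
top {'intrinsics': array([[550.72136562,   0.        , 323.83562247],
       [  0.        , 550.72136562, 240.26917659],
       [  0.        ,   0.        ,   1.        ]]), 'T': array([[-1.83516853e-02, -9.86562710e-01,  1.62349115e-01,
         3.91642556e-01],
       [-9.99827560e-01,  1.85693082e-02, -1.76987313e-04,
        -8.17512299e-03],
       [-2.84010167e-03, -1.62324367e-01, -9.86733365e-01,
         1.10896357e+00],
       [ 0.00000000e+00,  0.00000000e+00,  0.00000000e+00,
         1.00000000e+00]])}
```

View pics/scene0.png

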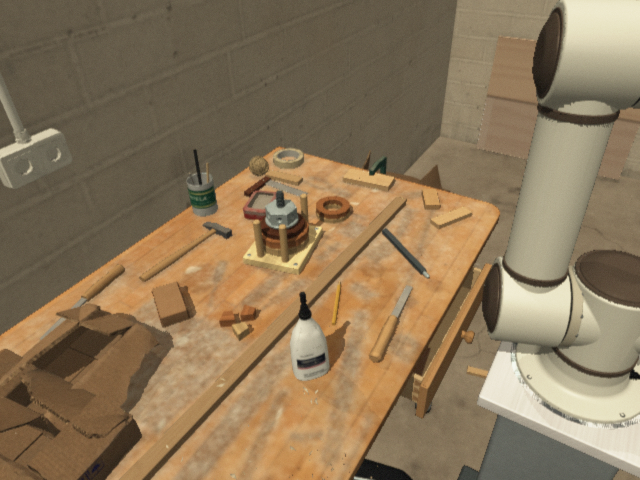

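View pics/top0.png

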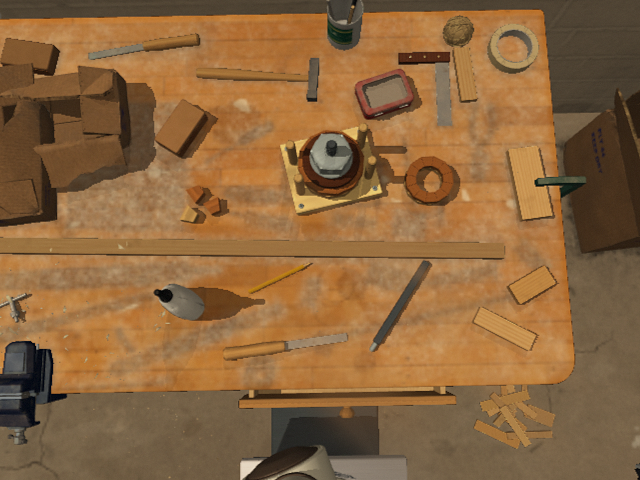

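Run:
```python
import cv2
a=cv2.imread("pics/top0.png");s=cv2.imread("pics/scene0.png")
cv2.imwrite("pics/c1.png",cv2.resize(a[250:360,350:450],None,fx=5,fy=5,interpolation=cv2.INTER_CUBIC))
cv2.imwrite("pics/c2.png",cv2.resize(a[115:220,270:400],None,fx=5.5,fy=5.5,interpolation=cv2.INTER_CUBIC))
cv2.imwrite("pics/c3.png",cv2.resize(s[180:280,235:345],None,fx=6,fy=6,interpolation=cv2.INTER_CUBIC))
cv2.imwrite("pics/c4.png",cv2.resize(s[215:290,370:440],None,fx=7,fy=7,interpolation=cv2.INTER_CUBIC))
```

```text
(no output)
```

View pics/c1.png

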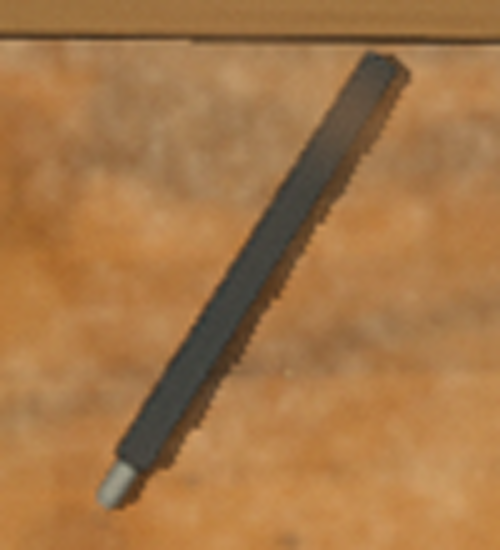

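View pics/c2.png

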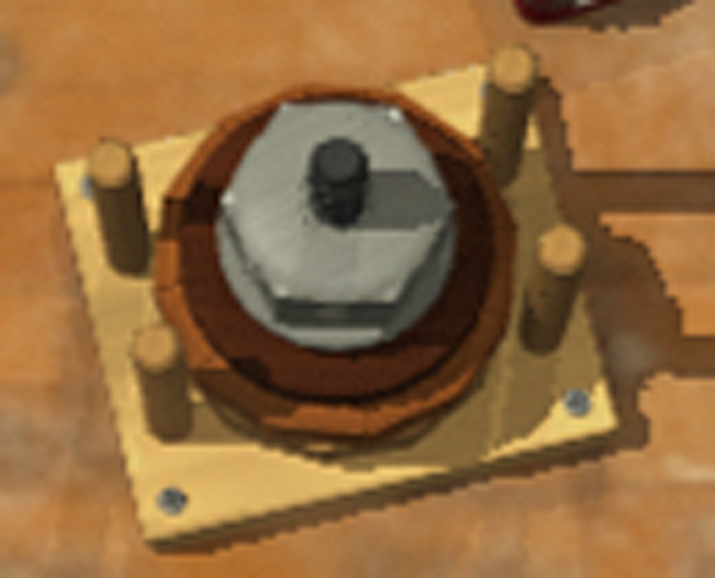

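View pics/c3.png

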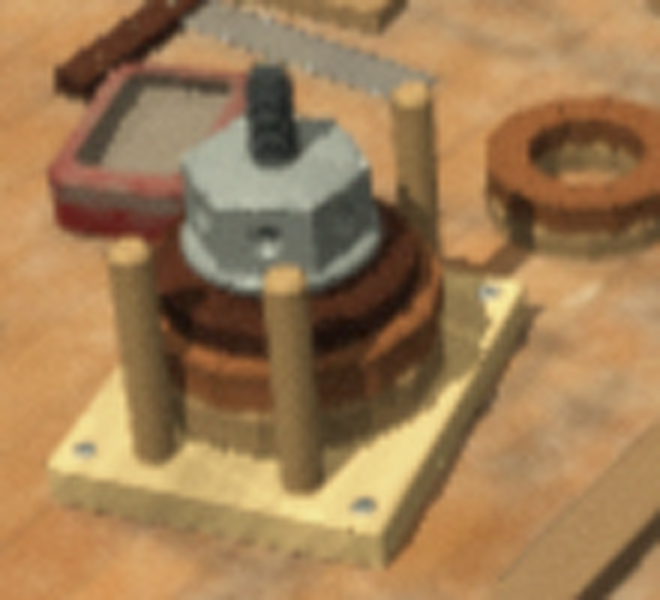

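View pics/c4.png

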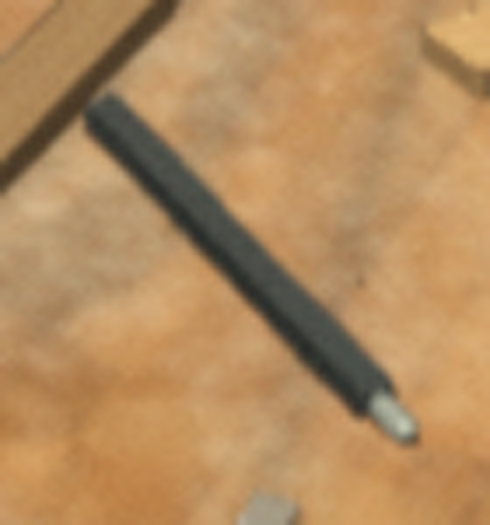

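```bash
cat > h.py <<'E'
import numpy as np, cv2
from workcell import *
from scipy.optimize import least_squares
def ray(n,px):
    c=calibration(n);K=c["intrinsics"];T=c["T"]
    d=T[:3,:3]@np.linalg.solve(K,np.array([px[0],px[1],1.]));return T[:3,3],d
def at(n,px,z):
    o,d=ray(n,px);return o+d*(z-o[2])/d[2]
def proj(n,P):
    c=calibration(n);K=c["intrinsics"];T=c["T"]
    p=(np.atleast_2d(P)-T[:3,3])@T[:3,:3];q=p@K.T;return q[:,:2]/q[:,2:]
E
python3 - <<'E'
from h import *
def u(p,f,o): return (np.array(p,float)+.5)/f-.5+o
t=lambda p:u(p,5.5,np.array([270,115])); s=lambda p:u(p,6,np.array([235,180]))
posts=[(112,158),(513,68),(561,248),(157,347)]
for p in posts: print("post top",at("top",t(p),.127).round(4))
print("stud top",at("top",t((340,155)),.172).round(4), "scene",at("scene",s((268,72)),.172).round(4))
for p in [(130,250),(286,280),(412,92)]: print("post scene",at("scene",s(p),.127).round(4))
hx=[(280,105),(395,115),(455,208),(402,298),(275,298),(228,200)]
H=np.array([at("top",t(p),.132)for p in hx])[:,:2];print(H.round(4),H.mean(0))
c=H.mean(0)
for h in H: d=h-c;print(np.hypot(*d).round(4),np.degrees(np.arctan2(d[1],d[0])).round(1))
print("hole scene",at("scene",s((265,238)),.112).round(4))
b=lambda p:u(p,5,np.array([350,250]))
print("bar tip(top edge)",at("top",b((112,492)),.007),"shoulder top",at("top",b((133,460)),.014),"tail top",at("top",b((382,60)),.014))
b2=lambda p:u(p,7,np.array([370,215]))
print("scene tip",at("scene",b2((408,430)),.007),"tail top",at("scene",b2((105,108)),.010))
E
```

```text
post top [0.7372 0.0513 0.127 ]
post top [ 0.7665 -0.0853  0.127 ]
post top [ 0.7027 -0.0995  0.127 ]
post top [0.6709 0.0368 0.127 ]
stud top [ 0.721 -0.025  0.172] scene [ 0.7177 -0.0237  0.172 ]
post scene [0.7334 0.0532 0.127 ]
post scene [0.6683 0.0394 0.127 ]
post scene [ 0.7011 -0.0985  0.127 ]
[[ 0.7531 -0.0058]
 [ 0.7488 -0.0446]
 [ 0.7157 -0.0639]
 [ 0.6848 -0.0454]
 [ 0.6856 -0.003 ]
 [ 0.72    0.0122]] [ 0.71799926 -0.02509085]
0.04 28.8
0.0364 -32.3
0.0389 -93.3
0.0389 -148.5
0.0392 145.7
0.0373 86.9
hole scene [0.7057 0.0032 0.112 ]
bar tip(top edge) [ 0.35676327 -0.09902292  0.007     ] shoulder top [ 0.36911601 -0.10705437  0.014     ] tail top [ 0.52469895 -0.21198827  0.014     ]
scene tip [ 0.35332479 -0.09892768  0.007     ] tail top [ 0.52192492 -0.21189545  0.01      ]
```

Likely mix-ups: the bar is the dark square rod at top (374–427, 264–349) with a bright tip at (373,348). The knife (225–347, 345), the file with a handle (90–200, 45) and the pencil (280,278) are not it. The close crop confirms the square shank and the turned tip towards the robot. The press is at (332,160), with its ring under the collar; the loose ring at (430,180) is a decoy.

Emit:
{"name": "apply_moves", "arguments": {
  "rows": [
    [27,34,0,0,0,10,0],
    [27,34,0,0,0,10,0]
  ]
}}

```text
time: 0.35
ee_pos: [0.2489, -0.4456, 0.2205]
tcp_rot: [-179.9, -0.0, 41.0]
wrist_force: [0.7, -0.4, -0.5]
opening: 0.0854
```

```bash
python3 -c "
from workcell import *
o=get_obs();print(o['q'],o['ee_pos'],o['tcp_rot'])"
```

```text
[-6.08129211e+01 -4.11335780e-01  4.44300290e+00  9.49155723e+01
  5.11399573e-03  7.82028652e+01] [ 0.24892539 -0.44558146  0.22046228] [-1.79941105e+02 -1.75250065e-02  4.09842019e+01]
```

Emit:
{"name": "apply_moves", "arguments": {
  "rows": [
    [10,13,-3,0,0,10.5,0],
    [10,13,-3,0,0,10.5,0],
    [10,13,-3,0,0,10.5,0],
    [10,13,-3,0,0,10.5,0],
    [10,13,-3,0,0,10.5,0],
    [10,13,-3,0,0,10.5,0],
    [10,13,-3,0,0,10.5,0],
    [10,13,-3,0,0,10.5,0],
    [10,13,-3,0,0,10.5,0],
    [10,13,-3,0,0,10.5,0],
    [10,13,-3,0,0,10.5,0],
    [10,13,-3,0,0,10.5,0],
    [10,13,-3,0,0,10.5,0],
    [10,13,-3,0,0,10.5,0],
    [10,13,-3,0,0,10.5,0],
    [10,13,-3,0,0,10.5,0],
    [10,13,-3,0,0,10.5,0],
    [10,13,-3,0,0,10.5,0],
    [10,13,-3,0,0,10.5,0],
    [10,13,-3,0,0,10.5,0]
  ]
}}

```text
time: 2.85
ee_pos: [0.4488, -0.1859, 0.1606]
tcp_rot: [180.0, 0.0, -108.9]
wrist_force: [-0.5, -0.1, 0.1]
opening: 0.0852
```

```bash
python3 -c "
from workcell import *
o=get_obs();print(o['q'],o['ee_pos'],o['tcp_rot'])"
```

```text
[-2.24977918e+01 -4.58123330e+00 -6.20581720e+00  8.84123111e+01
 -6.01585098e-04 -9.35714511e+01] [ 0.44880587 -0.18588457  0.16063514] [ 1.79963139e+02  1.69789427e-03 -1.08926341e+02]
```

Emit:
{"name": "apply_moves", "arguments": {
  "rows": [
    [2.3,2,-11,0,0,10.7,0],
    [2.3,2,-11,0,0,10.7,0],
    [2.3,2,-11,0,0,10.7,0],
    [2.3,2,-11,0,0,10.7,0],
    [2.3,2,-11,0,0,10.7,0],
    [2.3,2,-11,0,0,10.7,0],
    [2.1,1.6,-11,0,0,10.7,0],
    [0,0,-20,0,0,0,0],
    [0,0,-15,0,0,0,0]
  ]
}}

```text
time: 3.98
ee_pos: [0.4642, -0.1726, 0.048]
tcp_rot: [180.0, 0.1, -34.4]
wrist_force: [-0.2, 0.3, -1.1]
opening: 0.0854
```

```bash
python3 -c "
from h import *
o=get_obs();print(o['q'],o['ee_pos'],o['tcp_rot'])
a=camera('scene')[:,:,::-1];cv2.imwrite('pics/s1.png',cv2.resize(a[180:320,330:480],None,fx=4,fy=4,interpolation=2))"
```

```text
[-2.04003011e+01 -2.19456927e+00 -1.64027210e+01  7.58484149e+01
 -1.66665505e-03 -1.66017510e+02] [ 0.46420363 -0.17264772  0.04795078] [ 1.79984715e+02  5.44878660e-02 -3.43827977e+01]
```

View pics/s1.png

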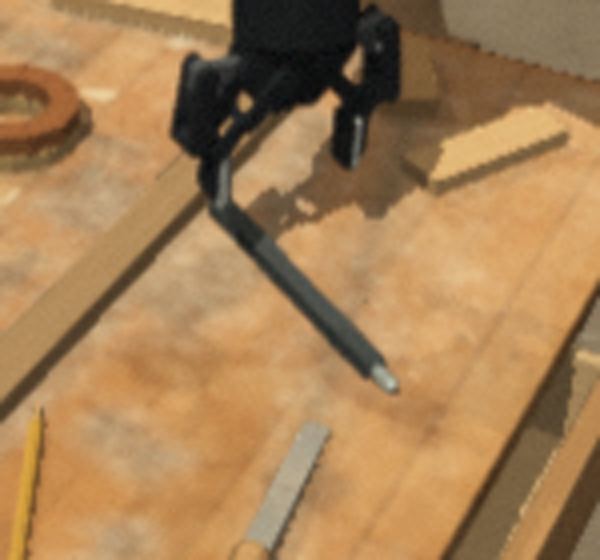

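The open jaws straddle the bar: its tip is at crop (392,385) and the left finger is clear of the batten. I'll descend and close.

Emit:
{"name": "apply_moves", "arguments": {
  "rows": [
    [0,0,-15,0,0,0,0],
    [0,0,-14,0,0,0,0],
    [0,0,0,0,0,0,0.5],
    [0,0,0,0,0,0,0.7],
    [0,0,0,0,0,0,1],
    [0,0,0,0,0,0,1],
    [0,0,0,0,0,0,1],
    [0,0,0,0,0,0,1]
  ],
  "grip_force": 80
}}

```text
time: 5.03
ee_pos: [0.4646, -0.1728, 0.0201]
tcp_rot: [-180.0, -0.0, -34.4]
wrist_force: [-0.9, 0.1, -0.1]
opening: -0.0002
```

```bash
python3 -c "
from h import *
a=camera('scene')[:,:,::-1];cv2.imwrite('pics/s2.png',cv2.resize(a[180:320,330:480],None,fx=4,fy=4,interpolation=2))
a=camera('top')[:,:,::-1];cv2.imwrite('pics/t2.png',cv2.resize(a[200:380,330:530],None,fx=3,fy=3,interpolation=2))"
```

```text
(no output)
```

View pics/s2.png

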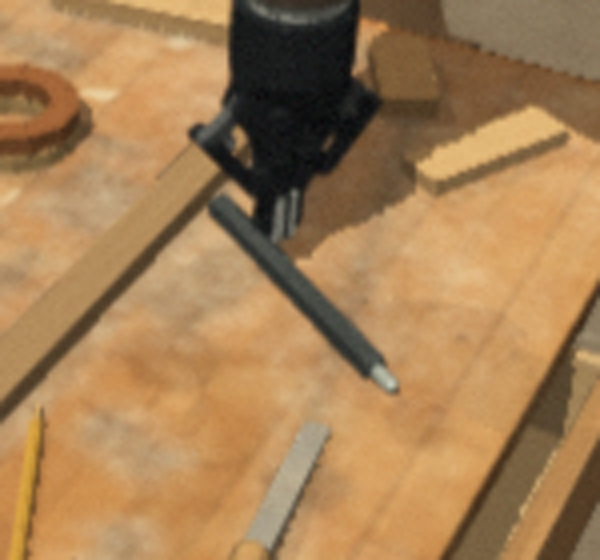

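View pics/t2.png

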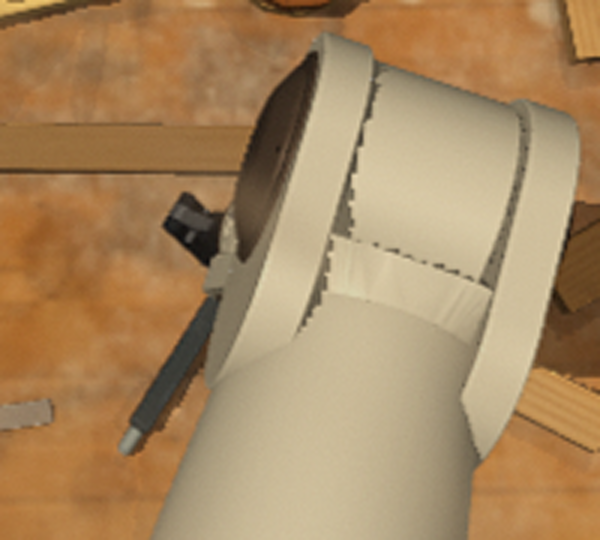

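```bash
python3 -c "
from h import *
f=lambda p:(np.array(p)+.5)/4-.5+np.array([330,180])
print('finger tip',at('scene',f((283,235)),.003))
for p in [(218,208),(240,228),(300,290),(365,365)]: print(at('scene',f(p),.010))
print(at('scene',f((390,386)),.007))
print(proj('scene',[.4646,-.1728,.003])*4-4*np.array([330,180]))
for P in [[.355,-.099,.007],[.523,-.212,.007],[.4646,-.1728,.007]]: print(proj('scene',P)*4-4*np.array([330,180]),proj('top',P))
"
```

```text
finger tip [ 0.47336565 -0.20747171  0.003     ]
[ 0.51974098 -0.20467907  0.01      ]
[ 0.49751622 -0.19178748  0.01      ]
[ 0.43684087 -0.15145313  0.01      ]
[ 0.37372165 -0.1046348   0.01      ]
[ 0.35465387 -0.09764415  0.007     ]
[[271.57286852 265.67191662]]
[[388.81869382 382.99637016]] [[372.01755843 348.91463236]]
[[216.66950747 203.0716972 ]] [[425.42012944 262.86929128]]
[[271.99729965 260.77631179]] [[407.19764751 292.29500111]]
```

```bash
python3 -c "
from h import *
print(get_obs()['q'],get_obs()['ee_pos'])
for z in (0.003,.02,.04,.06,.1,.15): print(z,proj('scene',[.4646,-.1728,z])*4-4*np.array([330,180]),proj('top',[.4646,-.1728,z])*3-3*np.array([330,200]))
a=cv2.imread('pics/s2.png');cv2.imwrite('pics/s2z.png',cv2.resize(a[120:330,160:400],None,fx=3,fy=3,interpolation=2))
"
```

```text
[-2.04014640e+01 -1.40195690e+00 -1.87641535e+01  7.26348247e+01
  1.77787947e-03 -1.66030576e+02] [ 0.46459008 -0.17278324  0.02011374]
0.003 [[271.57286852 265.67191662]] [[230.71519174 277.29901086]]
0.02 [[273.38801568 244.73508481]] [[234.48967973 275.51870321]]
0.04 [[275.56197891 219.65948567]] [[239.08224431 273.35253448]]
0.06 [[277.77872657 194.09038924]] [[243.84795038 271.10470034]]
0.1 [[282.34572864 141.41226139]] [[253.93948637 266.3448392 ]]
0.15 [[288.31898196  72.51371528]] [[267.72311479 259.84353381]]
```

View pics/s2z.png

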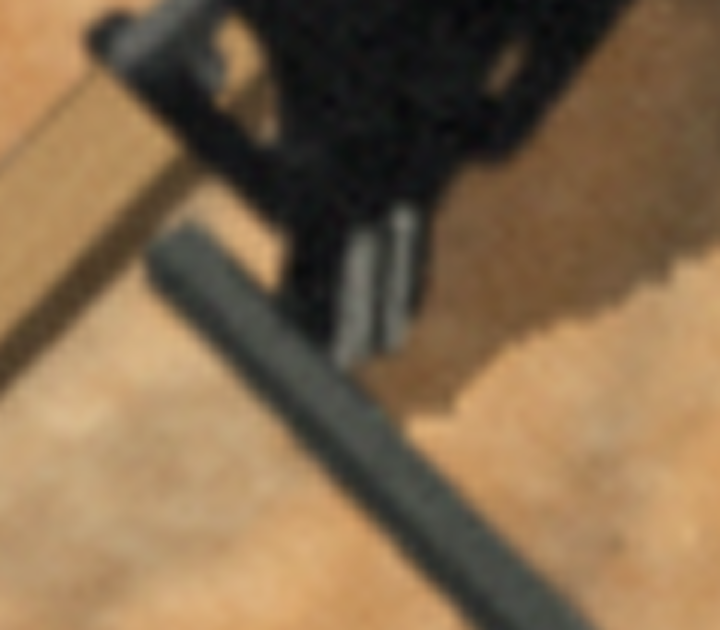

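```bash
python3 -c "
from h import *
c=np.array([.4642,-.1726])
d=np.array([np.sin(np.radians(34.4)),np.cos(np.radians(34.4))])
for z in (.031,.044,.06,.08):
  for s in (1,-1):
    p=c+s*d*.045;print(z,s,p,proj('scene',[*p,z])*4-4*np.array([330,180]))
"
```

```text
0.031 1 [ 0.48962352 -0.13546989] [[213.19756574 250.13036922]]
0.031 -1 [ 0.43877648 -0.20973011] [[335.46456685 213.00072573]]
0.044 1 [ 0.48962352 -0.13546989] [[214.24359837 233.6417149 ]]
0.044 -1 [ 0.43877648 -0.20973011] [[337.25439769 196.65063452]]
0.06 1 [ 0.48962352 -0.13546989] [[215.54961053 213.05499273]]
0.06 -1 [ 0.43877648 -0.20973011] [[339.48834834 176.24351229]]
0.08 1 [ 0.48962352 -0.13546989] [[217.21167891 186.85574205]]
0.08 -1 [ 0.43877648 -0.20973011] [[342.33017835 150.28341668]]
```

```bash
python3 -c "
from h import *
a=cv2.imread('pics/s1.png');cv2.imwrite('pics/s1z.png',cv2.resize(a[80:260,130:430],None,fx=2.5,fy=2.5,interpolation=2))
"
```

```text
(no output)
```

View pics/s1z.png

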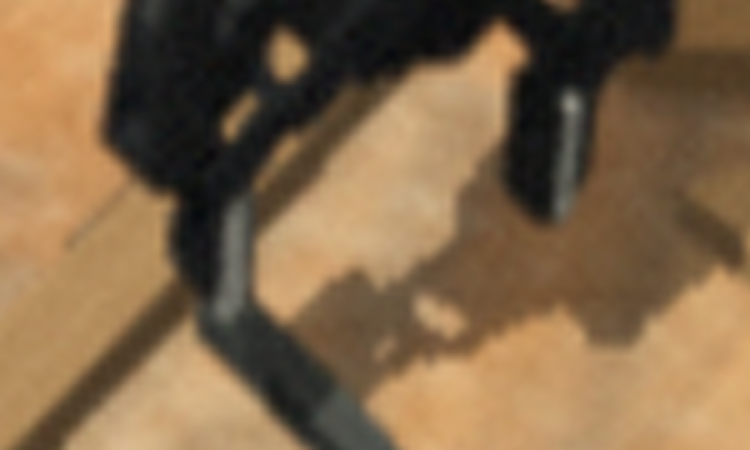

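```bash
python3 -c "
from h import *
a=cv2.imread('pics/t2.png');A=cv2.resize(a[160:320,140:260],None,fx=4,fy=4,interpolation=2)
b=cv2.imread('pics/s2.png');B=cv2.resize(b[80:260,160:400],None,fx=2.6,fy=2.6,interpolation=2)
H=max(A.shape[0],B.shape[0]);C=np.zeros((H,A.shape[1],3),np.uint8)
cv2.imwrite('pics/z3.png',A)
"
```

```text
(no output)
```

View pics/z3.png

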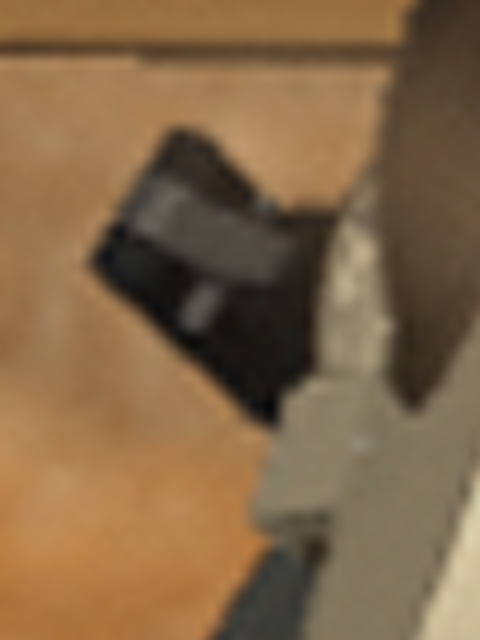

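```bash
python3 -c "
from h import *
def tri(a,b):
    o1,d1=ray('top',a);o2,d2=ray('scene',b)
    s=np.linalg.lstsq(np.c_[d1,-d2],o2-o1,rcond=None)[0]
    return o1+s[0]*d1,o2+s[1]*d2
for b in [(377.5,212.5),(379,213),(378,216)]: print(tri((388,270),b))
"
```

```text
(array([ 0.49715922, -0.12228791,  0.12649266]), array([ 0.50271497, -0.11995618,  0.12681852]))
(array([ 0.49727385, -0.12241187,  0.12542542]), array([ 0.49944424, -0.12151164,  0.12555396]))
(array([ 0.49834075, -0.12356569,  0.11549142]), array([ 0.50190414, -0.12208048,  0.11570162]))
```

Emit:
{"name": "apply_moves", "arguments": {
  "rows": [
    [0,0,-3,0,0,0,1],
    [0,0,-3,0,0,0,1],
    [0,0,-2,0,0,0,1]
  ]
}}

```text
time: 5.5
ee_pos: [0.4644, -0.1727, 0.0117]
tcp_rot: [180.0, 0.0, -34.4]
wrist_force: [-0.8, 0.9, -1.0]
opening: -0.0001
```

```bash
python3 -c "
from h import *
a=camera('scene')[:,:,::-1];cv2.imwrite('pics/s3.png',cv2.resize(a[205:265,370:430],None,fx=10,fy=10,interpolation=2))"
```

```text
(no output)
```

View pics/s3.png

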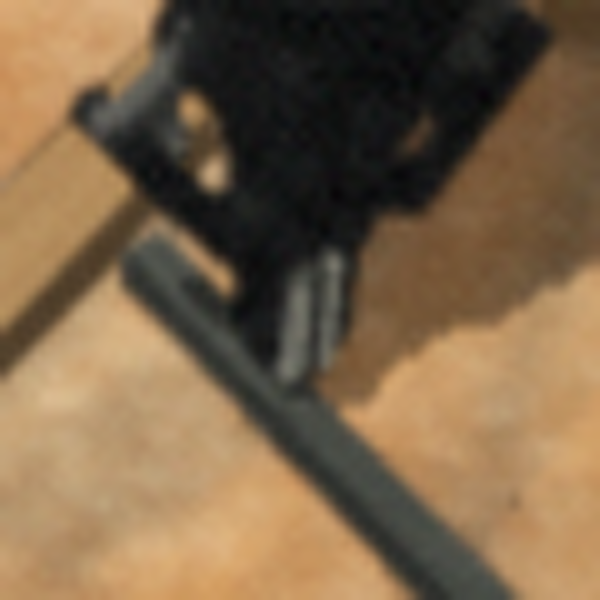

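Emit:
{"name": "apply_moves", "arguments": {
  "rows": [
    [0,0,-2,0,0,0,1],
    [0,0,-2,0,0,0,1]
  ]
}}

```text
time: 5.8
ee_pos: [0.4646, -0.1728, 0.008]
tcp_rot: [-180.0, -0.0, -34.4]
wrist_force: [-0.3, 0.2, 0.2]
opening: 0.0001
```

Emit:
{"name": "apply_moves", "arguments": {
  "rows": [
    [0,0,-2,0,0,0,1]
  ]
}}

```text
time: 5.92
ee_pos: [0.4646, -0.1728, 0.006]
tcp_rot: [-180.0, -0.0, -34.4]
wrist_force: [0.4, -0.3, -0.3]
opening: 0.0003
```

Emit:
{"name": "apply_moves", "arguments": {
  "rows": [
    [0,0,-2,0,0,0,1]
  ]
}}

```text
time: 6.05
ee_pos: [0.4646, -0.1728, 0.0039]
tcp_rot: [180.0, 0.0, -34.4]
wrist_force: [-0.1, 0.4, -0.5]
opening: -0.0
```

Emit:
{"name": "apply_moves", "arguments": {
  "rows": [
    [0,0,-2,0,0,0,1]
  ]
}}

```text
time: 6.18
ee_pos: [0.4647, -0.1728, 0.0037]
tcp_rot: [-180.0, -0.0, -34.4]
wrist_force: [-11.3, 3.9, 30.8]
opening: -0.0002
```

```bash
python3 -c "
from h import *
a=camera('scene')[:,:,::-1];cv2.imwrite('pics/s4.png',cv2.resize(a[205:265,370:430],None,fx=10,fy=10,interpolation=2))
print(get_obs()['wrist_force'],get_obs()['ee_pos'])"
```

```text
[-6.0296637   3.02745963 15.94902465] [ 0.4646658  -0.17281351  0.00380306]
```

View pics/s4.png

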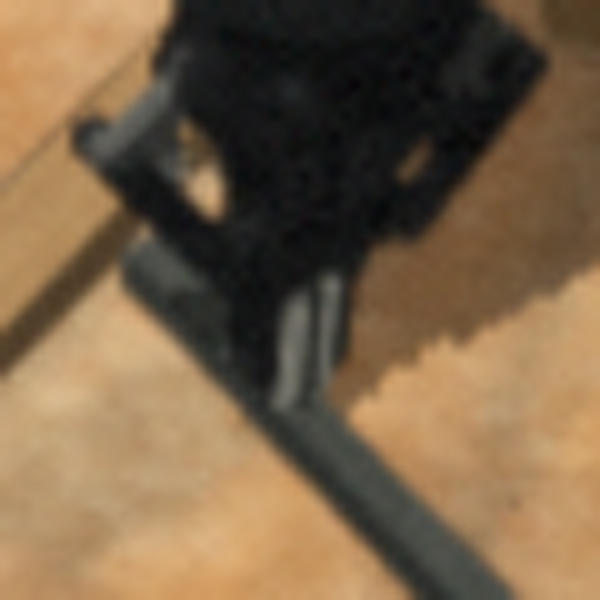

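The closed fingertips touch the bar's top (z 14 mm) at reported TCP z 3.8 mm. The reported z therefore sits 27 mm lower than the stated tip_reach implies: the real fingertip height is reported z plus about 10 mm. I'll use that offset and regrasp.

Emit:
{"name": "apply_moves", "arguments": {
  "rows": [
    [0,0,12,0,0,0,1],
    [0,0,0,0,0,0,0.4],
    [0,0,0,0,0,0,0.4],
    [0,0,0,0,0,0,0.4],
    [0,0,0,0,0,0,0.4],
    [0,0,-10,0,0,0,0.4],
    [0,0,-11,0,0,0,0.4]
  ]
}}

```text
time: 7.1
ee_pos: [0.4644, -0.1727, -0.0079]
tcp_rot: [180.0, 0.0, -34.4]
wrist_force: [-0.1, -0.4, -1.0]
opening: 0.0514
```

Emit:
{"name": "apply_moves", "arguments": {
  "rows": [
    [0,0,0.5,0,0,0,0.6],
    [0,0,0,0,0,0,0.8],
    [0,0,0,0,0,0,1],
    [0,0,0,0,0,0,1],
    [0,0,0,0,0,0,1],
    [0,0,0,0,0,0,1]
  ],
  "grip_force": 80
}}

```text
time: 7.85
ee_pos: [0.4648, -0.1729, -0.006]
tcp_rot: [-180.0, -0.0, -34.4]
wrist_force: [-3.1, 1.3, 5.8]
opening: 0.0114
```

Emit:
{"name": "apply_moves", "arguments": {
  "rows": [
    [0,0,15,0,0,0,1],
    [0,0,25,0,0,0,1],
    [0,0,25,0,0,0,1],
    [0,0,20,0,0,0,1],
    [0,0,0,0,0,0,1]
  ]
}}

```text
time: 8.48
ee_pos: [0.4655, -0.1731, 0.0803]
tcp_rot: [-180.0, -0.2, -34.4]
wrist_force: [-0.5, 0.8, -3.6]
opening: 0.0116
```

```bash
python3 -c "
from h import *
a=camera('scene')[:,:,::-1];cv2.imwrite('pics/s5.png',cv2.resize(a[130:280,330:480],None,fx=4,fy=4,interpolation=2))
print(get_obs()['wrist_force'],get_obs()['ee_pos'],get_obs()['opening'])"
```

```text
[ 0.52785996 -0.14580436 -3.54120398] [ 0.46491425 -0.17285578  0.07894082] 0.011194149155981723
```

View pics/s5.png

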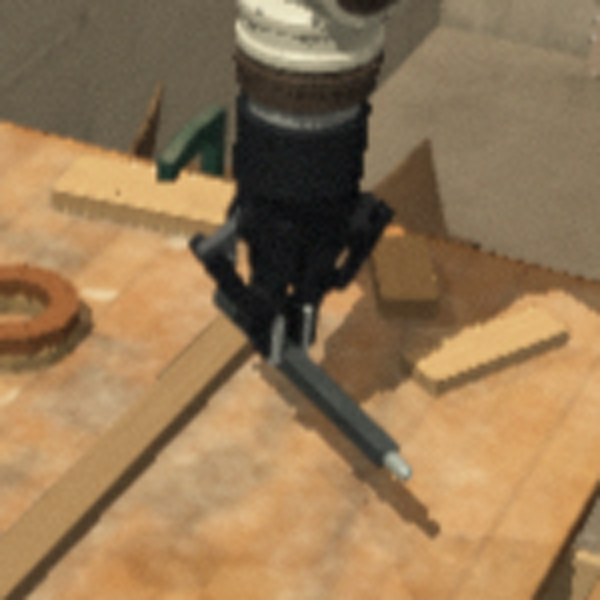

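```bash
python3 -c "
from h import *
d=-np.array([np.cos(np.radians(34.4)),-np.sin(np.radians(34.4))]);c=np.array([.4649,-.1729])
f=lambda P:proj('scene',P)*4-4*np.array([330,130])
for L in (.126,.131,.136):
  for z in (.082,.087,.092): print(L,z,f([*(c+d*L),z]),f([*(c+d*(L-.02)),z]))
a=camera('top')[:,:,::-1];cv2.imwrite('pics/t5.png',cv2.resize(a[220:370,340:490],None,fx=4,fy=4,interpolation=2))
g=lambda P:proj('top',P)*4-4*np.array([340,220])
for L in (.126,.131,.136):print(g([*(c+d*L),.09]))
b=cv2.imread('pics/s5.png');cv2.imwrite('pics/s5z.png',cv2.resize(b[320:500,240:440],None,fx=3,fy=3))
"
```

```text
0.126 0.082 [[394.53094879 478.57987872]] [[375.09513991 459.35070595]]
0.126 0.087 [[395.45961781 471.72901178]] [[375.96008935 452.53688375]]
0.126 0.092 [[396.39331094 464.84108159]] [[376.82965773 445.68667483]]
0.131 0.082 [[399.46920659 483.46563434]] [[379.90712208 464.11152847]]
0.131 0.087 [[400.41428085 476.60556701]] [[380.78772153 457.28841069]]
0.131 0.092 [[401.36448476 469.70826485]] [[381.67303873 450.42873854]]
0.136 0.082 [[404.43980996 488.38339165]] [[384.75021516 468.90313114]]
0.136 0.087 [[405.40148505 481.5141504 ]] [[385.64664946 462.07074003]]
0.136 0.092 [[406.36839707 474.60750176]] [[386.54790196 455.2016259 ]]
[[148.87738796 508.1445806 ]]
[[142.96443982 517.51423597]]
[[137.04355813 526.89646282]]
```

View pics/t5.png

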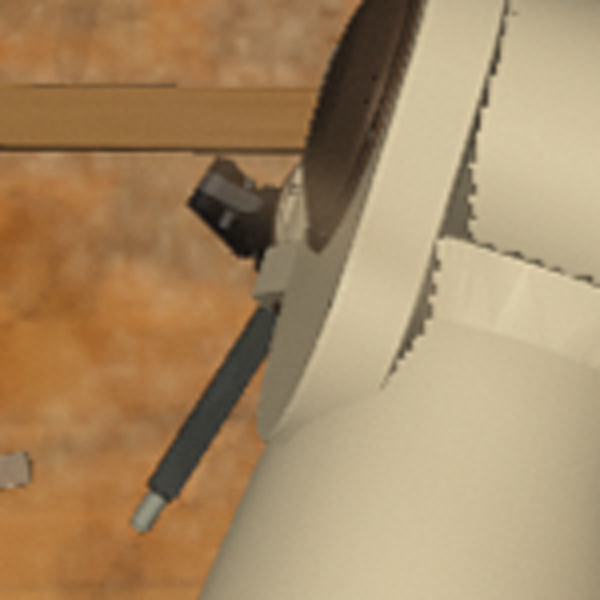

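View pics/s5z.png

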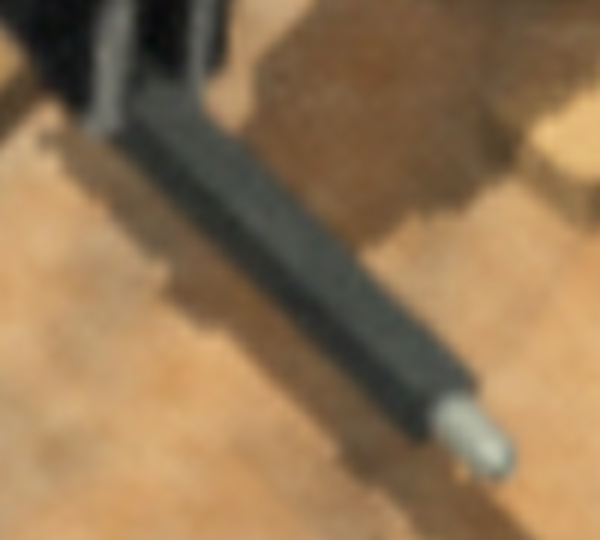

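The tip end at zoom (500,462) matches the prediction for a tip 136 mm from the TCP and a centre line 13 mm above the reported z, so the bar is level and firmly held. Next I'll swing it round to face the hole at about 178°.

Emit:
{"name": "apply_moves", "arguments": {
  "rows": [
    [4.9,11,4,0,0,-10.5,1],
    [4.9,11,4,0,0,-10.5,1],
    [4.9,11,4,0,0,-10.5,1],
    [4.9,11,4,0,0,-10.5,1],
    [4.9,11,4,0,0,-10.5,1],
    [4.9,11,0,0,0,-10.5,1],
    [4.9,11,0,0,0,-10.5,1],
    [4.9,11,0,0,0,-10.5,1],
    [4.9,11,0,0,0,-10.5,1],
    [4.9,11,0,0,0,-10.5,1],
    [4.9,11,0,0,0,-10.5,1],
    [4.9,11,0,0,0,-10.5,1],
    [4.9,11,0,0,0,-10.5,1],
    [4.9,11,0,0,0,-10.5,1],
    [0,0,0,0,0,0,1],
    [0,0,0,0,0,0,1]
  ]
}}

```text
time: 10.58
ee_pos: [0.5327, -0.019, 0.0978]
tcp_rot: [-180.0, -0.1, 178.9]
wrist_force: [-0.8, -0.3, -3.1]
opening: 0.0114
```

```bash
python3 -c "
from h import *
o=get_obs();print(o['ee_pos'],o['tcp_rot'],o['q'],o['wrist_force'],o['torque'],o['opening'])
a=camera('scene')[:,:,::-1];cv2.imwrite('pics/s6.png',cv2.resize(a[150:290,230:380],None,fx=5,fy=4.2857*5/4.2857,interpolation=2)[:600])
a=camera('top')[:,:,::-1];cv2.imwrite('pics/t6.png',cv2.resize(a[110:260,260:410],None,fx=4,fy=4,interpolation=2))"
```

```text
[ 0.53267275 -0.01902853  0.09783499] [-1.79993224e+02 -7.69150539e-02  1.78877677e+02] [-2.04145626e+00  2.08520126e+00 -6.58138598e+00  8.14102092e+01
 -8.00940970e-03 -9.19132646e-01] [-0.81439921 -0.27657572 -3.10820371] [-0.0298392   0.06970246  0.00323786] 0.011414055628001329
```

View pics/s6.png

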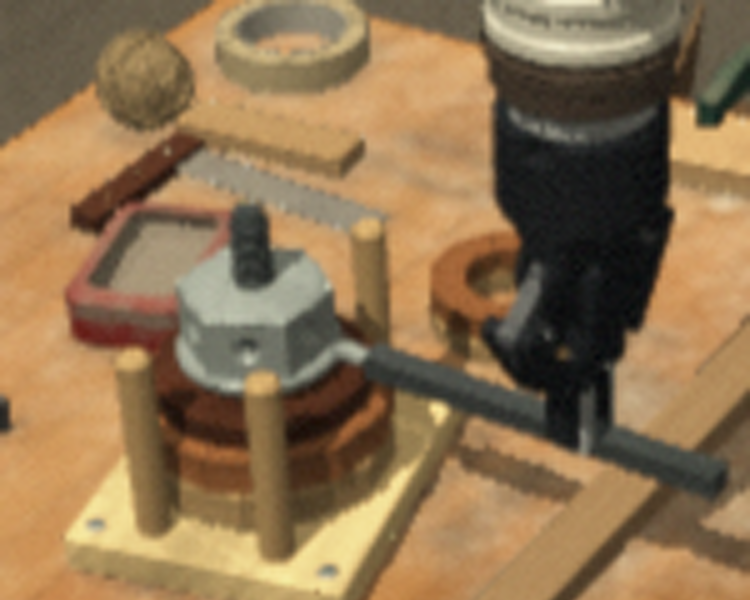

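View pics/t6.png

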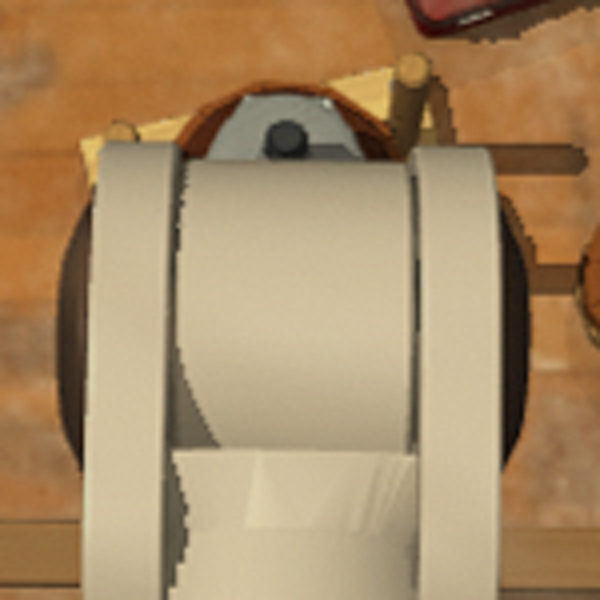

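```bash
python3 -c "
from h import *
f=lambda P:(proj('scene',P)-np.array([230,150]))*5+2
for z in (.105,.111): 
  for L in(.136,.116,-.075): print(z,L,f([.5327+L,-.019-L*.02,z]))
c=np.array([.718,-.0243])
for th in (116,118,120):
  for z in (.109,.112): print(th,z,f([*(c+.034*np.array([np.cos(np.radians(th)),np.sin(np.radians(th))])),z]))
A=cv2.imread('pics/s6.png');cv2.imwrite('pics/s6z.png',cv2.resize(A[200:500,160:460],None,fx=2,fy=2,interpolation=2))
"
```

```text
0.105 0.136 [[339.0059424  356.06515277]]
0.105 0.116 [[372.99952686 368.25647444]]
0.105 -0.075 [[725.15215823 494.55107016]]
0.111 0.136 [[338.31365676 345.89310331]]
0.111 0.116 [[372.40703727 358.04594554]]
0.111 -0.075 [[725.68527025 483.97463207]]
116 0.109 [[247.00425216 357.99942334]]
116 0.112 [[246.51514636 352.89590203]]
118 0.109 [[249.43963752 358.0636111 ]]
118 0.112 [[248.95424272 352.9598048 ]]
120 0.109 [[251.88671719 358.07847459]]
120 0.112 [[251.40506538 352.97444965]]
```

View pics/s6z.png

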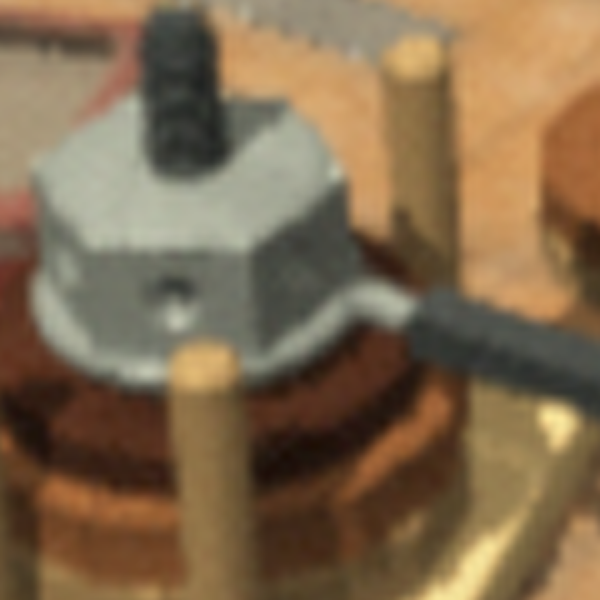

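Emit:
{"name": "apply_moves", "arguments": {
  "rows": [
    [0,4.5,1.5,0,0,-2,1],
    [0,0,0,0,0,0,1],
    [6,-0.3,0,0,0,0,1],
    [5,-0.3,0,0,0,0,1],
    [4,-0.2,0,0,0,0,1],
    [4,-0.2,0,0,0,0,1],
    [4,-0.2,0,0,0,0,1]
  ]
}}

```text
time: 11.55
ee_pos: [0.5564, -0.0155, 0.1]
tcp_rot: [-180.0, -0.0, 176.6]
wrist_force: [-0.9, -0.3, -3.1]
opening: 0.0115
```

```bash
cat > st.py <<'E'
from h import *
import sys
C=np.array([.718,-.0238])
o=get_obs();p=o['ee_pos'];F=o['wrist_force'];T=o['torque']
r=p[:2]-C
print('t',o['time'].round(2) if hasattr(o['time'],'round') else o['time'],'pos',(p*1000).round(1),'yaw',o['tcp_rot'][2].round(2),'rp',o['tcp_rot'][:2].round(1),'F',F.round(2),'T',T.round(3))
print('r',np.hypot(*r).round(4),'ang',(np.degrees(np.arctan2(r[1],r[0]))%360).round(2),'Mz stud',(r[0]*F[1]-r[1]*F[0]+T[2]).round(3),'rxF',(r[0]*F[1]-r[1]*F[0]).round(3),'open',o['opening'])
def pic(name):
    a=camera('scene')[:,:,::-1];cv2.imwrite('pics/%s.png'%name,cv2.resize(a[160:280,250:380],None,fx=6,fy=6,interpolation=2)[:600])
if len(sys.argv)>1: pic(sys.argv[1])
E
python3 st.py s7
```

```text
t 11.55 pos [556.4 -15.5 100. ] yaw 176.64 rp [-180.   -0.] F [-0.88 -0.28 -3.09] T [0.04  0.082 0.006]
r 0.1618 ang 177.06 Mz stud 0.058 rxF 0.053 open 0.011510223655820955
```

View pics/s7.png

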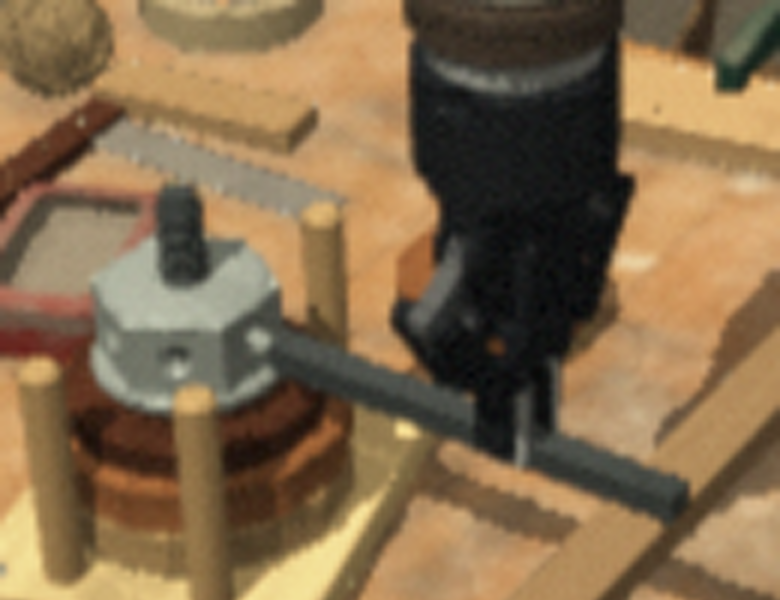

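The tip is entering the hole at crop (265,340) with no side force. Pushing on.

Emit:
{"name": "apply_moves", "arguments": {
  "rows": [
    [4,-0.2,0,0,0,0,1],
    [3,-0.2,0,0,0,0,1],
    [3,-0.1,0,0,0,0,1],
    [0,0,0,0,0,0,1]
  ]
}}

```text
time: 12.1
ee_pos: [0.5663, -0.016, 0.1]
tcp_rot: [-180.0, -0.0, 176.6]
wrist_force: [-0.7, -0.5, -3.3]
opening: 0.0111
```

```bash
python3 st.py
```

```text
t 12.1 pos [566.3 -16.  100. ] yaw 176.63 rp [-180.   -0.] F [-0.66 -0.5  -3.32] T [0.032 0.093 0.012]
r 0.1519 ang 177.06 Mz stud 0.093 rxF 0.081 open 0.011075177988739712
```

```bash
cat > arc.py <<'E'
import numpy as np,sys
C=np.array([718,-23.8]);a0,a1,n,r0,r1=[float(x) for x in sys.argv[1:6]];n=int(n)
th=np.radians(np.linspace(a0,a1,n+1));r=np.linspace(r0,r1,n+1)
P=C+r[:,None]*np.c_[np.cos(th),np.sin(th)]
d=np.diff(P,axis=0);s=(a1-a0)/n
print([[round(x,1),round(y,1),round(s*8/360,2) if s<0 else 0,0,0,round(s,2),1] for x,y in d]);print(P[-1].round(1))
E
python3 arc.py 177 151.8 6 152 152
```

```text
[[np.float64(1.0), np.float64(11.1), -0.09, 0, 0, -4.2, 1], [np.float64(1.8), np.float64(11.0), -0.09, 0, 0, -4.2, 1], [np.float64(2.6), np.float64(10.8), -0.09, 0, 0, -4.2, 1], [np.float64(3.4), np.float64(10.6), -0.09, 0, 0, -4.2, 1], [np.float64(4.2), np.float64(10.3), -0.09, 0, 0, -4.2, 1], [np.float64(4.9), np.float64(10.0), -0.09, 0, 0, -4.2, 1]]
[584.  48.]
```

Emit:
{"name": "apply_moves", "arguments": {
  "rows": [
    [1.0,11.1,-0.1,0,0,-4.2,1],
    [1.8,11.0,-0.1,0,0,-4.2,1],
    [2.6,10.8,-0.1,0,0,-4.2,1]
  ]
}}

```text
time: 12.48
ee_pos: [0.5714, 0.0166, 0.0998]
tcp_rot: [-179.9, 0.0, 163.8]
wrist_force: [0.4, -4.3, -3.7]
opening: 0.0114
```

```bash
python3 st.py s8
```

```text
t 12.475 pos [571.4  16.6  99.8] yaw 163.82 rp [-179.9    0. ] F [ 0.41 -4.3  -3.73] T [-0.8    0.049 -0.428]
r 0.152 ang 164.61 Mz stud 0.186 rxF 0.614 open 0.01143880207537522
```

View pics/s8.png

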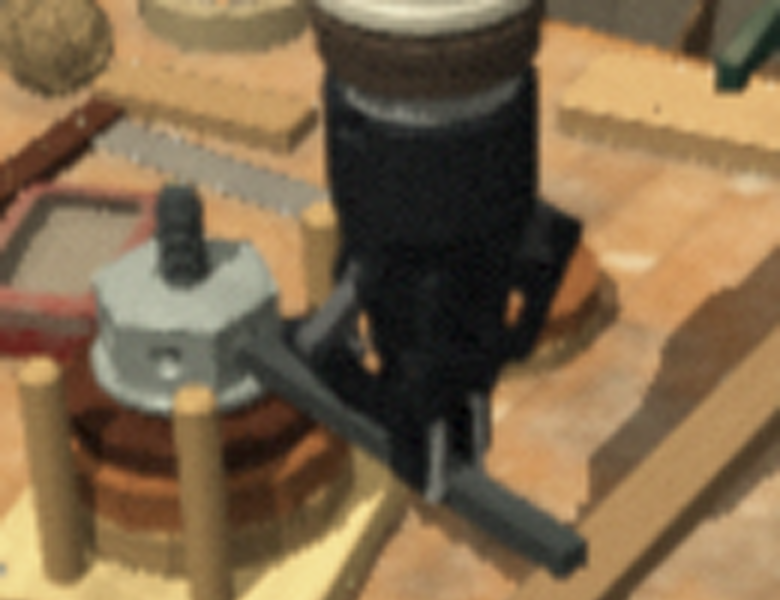

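Emit:
{"name": "apply_moves", "arguments": {
  "rows": [
    [3.4,10.6,-0.1,0,0,-4.2,1],
    [4.2,10.3,-0.1,0,0,-4.2,1],
    [4.9,10.0,-0.1,0,0,-4.2,1],
    [0,0,0,0,0,0,1]
  ]
}}

```text
time: 13.02
ee_pos: [0.5839, 0.0477, 0.0993]
tcp_rot: [-180.0, -0.0, 151.5]
wrist_force: [-0.7, -2.5, -2.9]
opening: 0.0116
```

```bash
python3 st.py s9
```

```text
t 13.025 pos [583.9  47.7  99.3] yaw 151.52 rp [-180.   -0.] F [-0.71 -2.48 -2.85] T [-0.55   0.295 -0.374]
r 0.152 ang 151.94 Mz stud 0.009 rxF 0.383 open 0.01163154868704711
```

View pics/s9.png

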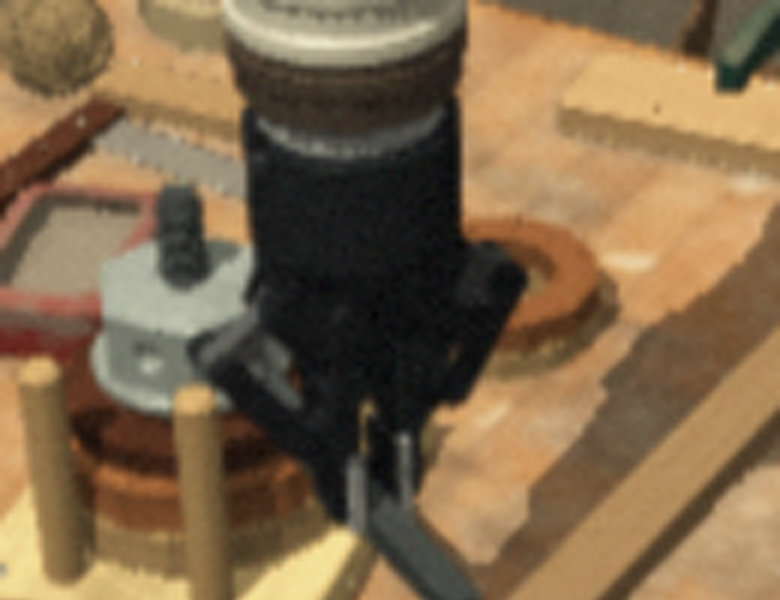

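```bash
python3 -c "
from h import *
f=lambda P:(proj('scene',P)-np.array([250,160]))*6+2.5
c=np.array([.718,-.0238])
for th in (88,90,92,94,96,98,118):
  print(th,f([*(c+.034*np.array([np.cos(np.radians(th)),np.sin(np.radians(th))])),.1123]))
"
```

```text
88 [[137.67745738 356.50820543]]
90 [[140.02816993 357.36475205]]
92 [[142.44184268 358.17089148]]
94 [[144.91543934 358.92552044]]
96 [[147.44583459 359.62760339]]
98 [[150.02981844 360.27617431]]
118 [[178.05985374 363.65907585]]
```

Emit:
{"name": "apply_moves", "arguments": {
  "rows": [
    [-0.9,-1.8,0,0,0,0.5,1],
    [-5,2.6,0,0,0,0,1],
    [-6.2,3.3,0,0,0,0,1],
    [-6.2,3.3,0,0,0,0,1],
    [-6.2,3.3,0,0,0,0,1],
    [-6.2,3.3,0,0,0,0,1],
    [-3,1.6,0,0,0,0,1]
  ]
}}

```text
time: 13.95
ee_pos: [0.55, 0.0638, 0.0996]
tcp_rot: [180.0, 0.0, 152.0]
wrist_force: [1.0, 0.0, -3.2]
opening: 0.0112
```

```bash
python3 st.py s10
```

```text
t 13.95 pos [550.   63.8  99.6] yaw 151.95 rp [180.   0.] F [ 1.04  0.01 -3.22] T [0.032 0.049 0.025]
r 0.1895 ang 152.48 Mz stud -0.068 rxF -0.093 open 0.011182446318183447
```

View pics/s10.png

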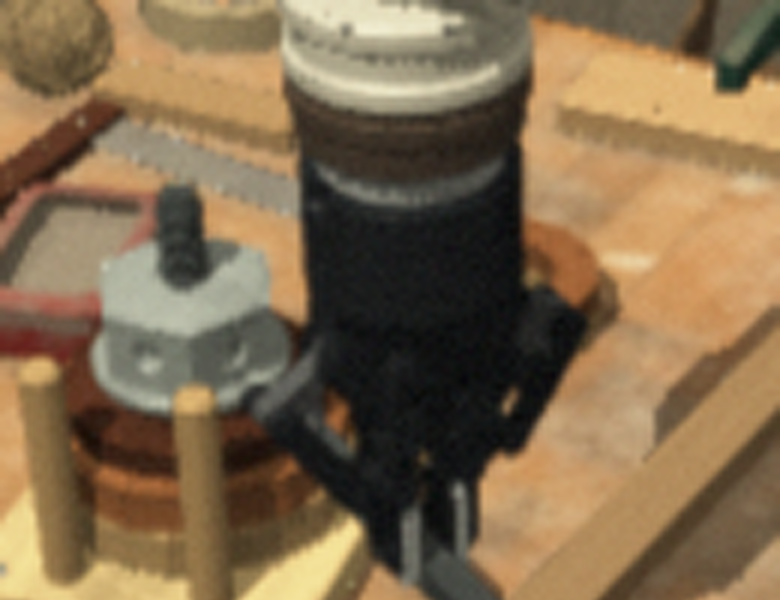

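```bash
python3 -c "
from h import *
f=lambda P:(proj('scene',P)-np.array([250,160]))*6+2.5
c=np.array([.718,-.0238])
for th in (152,154,156,158):
  print(th,f([*(c+.034*np.array([np.cos(np.radians(th)),np.sin(np.radians(th))])),.1123]))
"; python3 arc.py 152.5 216 8 189.5 188|tr -d 'a-z()64.' >/dev/null; python3 arc.py 152.5 216 8 189.5 188 | sed 's/np.float64(\([-0-9.]*\))/\1/g'
```

```text
152 [[226.87588426 356.13760341]]
154 [[229.47782622 355.21053975]]
156 [[232.027441   354.23582124]]
158 [[234.52151243 353.21476472]]
[[-10.3, -24.1, 0, 0, 0, 7.94, 1], [-6.9, -25.3, 0, 0, 0, 7.94, 1], [-3.3, -26.0, 0, 0, 0, 7.94, 1], [0.3, -26.1, 0, 0, 0, 7.94, 1], [3.9, -25.8, 0, 0, 0, 7.94, 1], [7.4, -25.0, 0, 0, 0, 7.94, 1], [10.8, -23.7, 0, 0, 0, 7.94, 1], [14.0, -22.0, 0, 0, 0, 7.94, 1]]
[ 565.9 -134.3]
```

Emit:
{"name": "apply_moves", "arguments": {
  "rows": [
    [-10.3,-24.1,0,0,0,7.94,1],
    [-6.9,-25.3,0,0,0,7.94,1],
    [-3.3,-26.0,0,0,0,7.94,1],
    [0.3,-26.1,0,0,0,7.94,1],
    [3.9,-25.8,0,0,0,7.94,1],
    [7.4,-25.0,0,0,0,7.94,1],
    [10.8,-23.7,0,0,0,7.94,1],
    [16.0,-24.8,-0.4,0,0,8.9,1],
    [0,0,0,0,0,0,1],
    [0,0,0,0,0,0,1]
  ]
}}

```text
time: 15.25
ee_pos: [0.568, -0.1371, 0.0988]
tcp_rot: [180.0, -0.0, -143.7]
wrist_force: [0.0, 0.3, -3.6]
opening: 0.0113
```

```bash
python3 st.py s11
```

```text
t 15.25 pos [ 568.  -137.1   98.8] yaw -143.71 rp [180.  -0.] F [ 0.03  0.33 -3.55] T [ 0.015  0.068 -0.013]
r 0.188 ang 217.07 Mz stud -0.059 rxF -0.046 open 0.011346263314836257
```

View pics/s11.png

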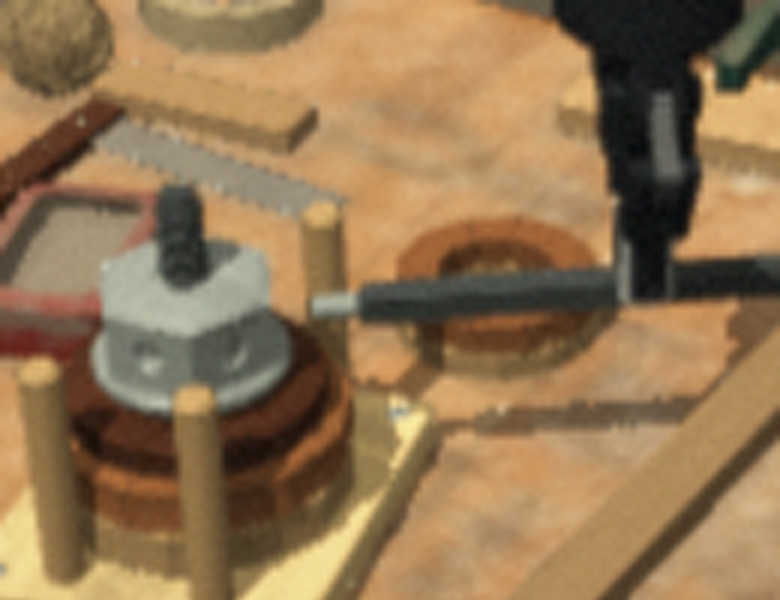

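Emit:
{"name": "apply_moves", "arguments": {
  "rows": [
    [5.6,4.2,0,0,0,0.5,1],
    [5.6,4.2,0,0,0,0,1],
    [4,3,0,0,0,0,1],
    [4,3,0,0,0,0,1],
    [3.2,2.4,0,0,0,0,1]
  ]
}}

```text
time: 15.92
ee_pos: [0.591, -0.1205, 0.099]
tcp_rot: [-180.0, -0.0, -143.1]
wrist_force: [-0.9, -2.1, -3.4]
opening: 0.0113
```

```bash
python3 st.py s12
```

```text
t 15.925 pos [ 591.  -120.5   99. ] yaw -143.1 rp [-180.   -0.] F [-0.88 -2.06 -3.42] T [-0.272  0.062 -0.128]
r 0.1596 ang 217.28 Mz stud 0.048 rxF 0.176 open 0.011337141003079813
```

View pics/s12.png

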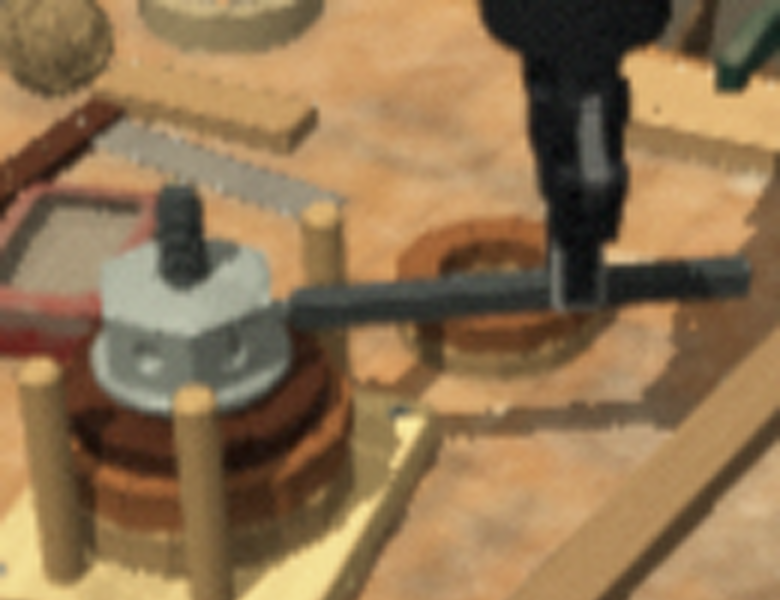

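Emit:
{"name": "apply_moves", "arguments": {
  "rows": [
    [2.4,1.5,0,0,0,0,1],
    [2.2,1.3,0,0,0,0,1],
    [1.8,1.1,0,0,0,0,1],
    [0,0,0,0,0,0,1]
  ]
}}

```text
time: 16.48
ee_pos: [0.5971, -0.1165, 0.099]
tcp_rot: [180.0, -0.0, -143.1]
wrist_force: [-1.1, 0.2, -3.3]
opening: 0.0112
```

```bash
python3 st.py;  python3 arc.py 217.3 147.3 14 152 152 | sed 's/np.float64(\([-0-9.]*\))/\1/g'
```

```text
t 16.475 pos [ 597.1 -116.5   99. ] yaw -143.08 rp [180.  -0.] F [-1.07  0.24 -3.34] T [-0.093  0.119 -0.023]
r 0.1524 ang 217.49 Mz stud -0.151 rxF -0.128 open 0.011193341895406049
[[-7.6, 10.9, -0.11, 0, 0, -5.0, 1], [-6.6, 11.5, -0.11, 0, 0, -5.0, 1], [-5.6, 12.0, -0.11, 0, 0, -5.0, 1], [-4.5, 12.5, -0.11, 0, 0, -5.0, 1], [-3.4, 12.8, -0.11, 0, 0, -5.0, 1], [-2.3, 13.1, -0.11, 0, 0, -5.0, 1], [-1.1, 13.2, -0.11, 0, 0, -5.0, 1], [0.0, 13.3, -0.11, 0, 0, -5.0, 1], [1.2, 13.2, -0.11, 0, 0, -5.0, 1], [2.3, 13.1, -0.11, 0, 0, -5.0, 1], [3.5, 12.8, -0.11, 0, 0, -5.0, 1], [4.6, 12.4, -0.11, 0, 0, -5.0, 1], [5.6, 12.0, -0.11, 0, 0, -5.0, 1], [6.7, 11.5, -0.11, 0, 0, -5.0, 1]]
[590.1  58.3]
```

Emit:
{"name": "apply_moves", "arguments": {
  "rows": [
    [-7.6,10.9,-0.1,0,0,-5.0,1],
    [-6.6,11.5,-0.1,0,0,-5.0,1],
    [-5.6,12.0,-0.1,0,0,-5.0,1],
    [-4.5,12.5,-0.1,0,0,-5.0,1],
    [-3.4,12.8,-0.1,0,0,-5.0,1],
    [-2.3,13.1,-0.1,0,0,-5.0,1]
  ]
}}

```text
time: 17.23
ee_pos: [0.5672, -0.0442, 0.0987]
tcp_rot: [-179.9, 0.0, -173.3]
wrist_force: [1.8, -2.5, -4.6]
opening: 0.0116
```

```bash
python3 st.py s13
```

```text
t 17.225 pos [567.2 -44.2  98.7] yaw -173.33 rp [-179.9    0. ] F [ 1.8  -2.5  -4.65] T [-0.783 -0.456 -0.455]
r 0.1522 ang 187.71 Mz stud -0.041 rxF 0.414 open 0.011563877742793409
```

View pics/s13.png

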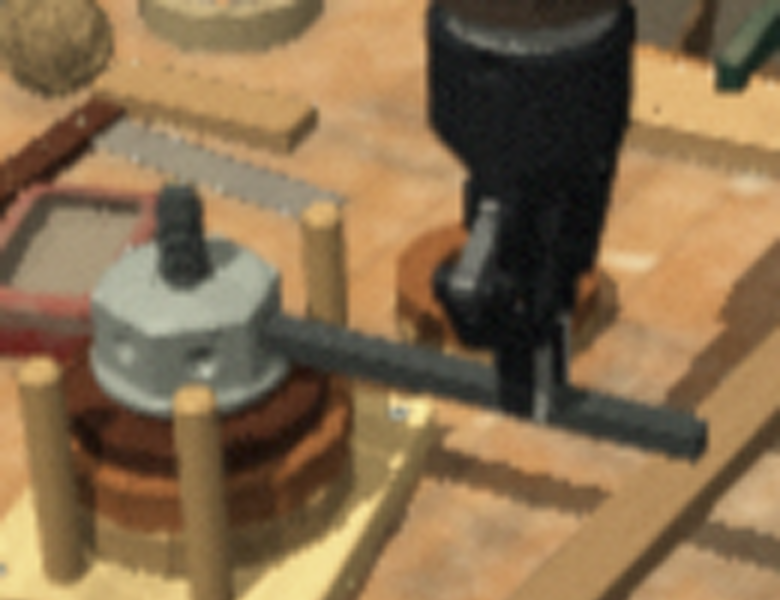

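```bash
cat > mz.py <<'E'
from h import *
import sys
C=np.array([.718,-.0238]);n=int(sys.argv[1]) if len(sys.argv)>1 else 5
m=[];f=[]
for i in range(n):
    im=camera('scene');o=get_obs();p=o['ee_pos'];F=o['wrist_force'];T=o['torque'];r=p[:2]-C
    a=r[0]*F[1]-r[1]*F[0];m.append([a,T[2],a+T[2]]);f.append(F)
m=np.array(m)
print('t',o['time'],'pos',(p*1000).round(1),'ang',(np.degrees(np.arctan2(r[1],r[0]))%360).round(2),'yaw',(o['tcp_rot'][2]%360).round(2),'r',np.hypot(*r).round(4))
print('rxF,Tz,M',m.mean(0).round(3),'sd',m.std(0).round(3),'F',np.mean(f,0).round(2))
if len(sys.argv)>2: cv2.imwrite('pics/%s.png'%sys.argv[2],cv2.resize(im[160:260,250:350,::-1],None,fx=6,fy=6,interpolation=2))
E
python3 mz.py 6;python3 arc.py 187.7 147.7 20 152 152 | sed 's/np.float64(\([-0-9.]*\))/\1/g'
```

```text
t 17.575 pos [567.2 -44.4  98.5] ang 187.76 yaw 186.95 r 0.1522
rxF,Tz,M [ 0.419 -0.341  0.078] sd [0.121 0.055 0.128] F [ 1.58 -2.56 -3.  ]
[[-0.6, 5.3, -0.04, 0, 0, -2.0, 1], [-0.4, 5.3, -0.04, 0, 0, -2.0, 1], [-0.2, 5.3, -0.04, 0, 0, -2.0, 1], [-0.1, 5.3, -0.04, 0, 0, -2.0, 1], [0.1, 5.3, -0.04, 0, 0, -2.0, 1], [0.3, 5.3, -0.04, 0, 0, -2.0, 1], [0.5, 5.3, -0.04, 0, 0, -2.0, 1], [0.7, 5.3, -0.04, 0, 0, -2.0, 1], [0.9, 5.2, -0.04, 0, 0, -2.0, 1], [1.0, 5.2, -0.04, 0, 0, -2.0, 1], [1.2, 5.2, -0.04, 0, 0, -2.0, 1], [1.4, 5.1, -0.04, 0, 0, -2.0, 1], [1.6, 5.1, -0.04, 0, 0, -2.0, 1], [1.8, 5.0, -0.04, 0, 0, -2.0, 1], [1.9, 4.9, -0.04, 0, 0, -2.0, 1], [2.1, 4.9, -0.04, 0, 0, -2.0, 1], [2.3, 4.8, -0.04, 0, 0, -2.0, 1], [2.4, 4.7, -0.04, 0, 0, -2.0, 1], [2.6, 4.6, -0.04, 0, 0, -2.0, 1], [2.8, 4.5, -0.04, 0, 0, -2.0, 1]]
[589.5  57.4]
```

Emit:
{"name": "apply_moves", "arguments": {
  "rows": [
    [-0.6,5.3,0,0,0,-2.0,1],
    [-0.4,5.3,-0.1,0,0,-2.0,1],
    [-0.2,5.3,0,0,0,-2.0,1],
    [-0.1,5.3,0,0,0,-2.0,1]
  ]
}}

```text
time: 18.08
ee_pos: [0.5659, -0.0232, 0.0984]
tcp_rot: [-180.0, 0.0, 178.8]
wrist_force: [1.8, -3.8, -3.4]
opening: 0.0115
```

```bash
python3 mz.py 5
```

```text
t 18.325 pos [565.8 -23.1  98.4] ang 179.72 yaw 178.96 r 0.1522
rxF,Tz,M [ 0.5   -0.358  0.142] sd [0.078 0.044 0.113] F [ 2.03 -3.3  -3.18]
```

Emit:
{"name": "apply_moves", "arguments": {
  "rows": [
    [0.1,5.3,-0.1,0,0,-2.0,1],
    [0.3,5.3,0,0,0,-2.0,1],
    [0.5,5.3,-0.1,0,0,-2.0,1]
  ]
}}

```text
time: 18.7
ee_pos: [0.5667, -0.0071, 0.0982]
tcp_rot: [-180.0, 0.0, 172.9]
wrist_force: [2.5, -3.2, -3.2]
opening: 0.0118
```

```bash
python3 mz.py 5
```

```text
t 18.95 pos [566.6  -7.1  98.2] ang 173.7 yaw 172.96 r 0.1523
rxF,Tz,M [ 0.414 -0.366  0.048] sd [0.149 0.03  0.141] F [ 1.46 -2.9  -3.16]
```

Emit:
{"name": "apply_moves", "arguments": {
  "rows": [
    [0.7,5.3,0,0,0,-2.0,1],
    [0.9,5.2,-0.1,0,0,-2.0,1],
    [1.0,5.2,0,0,0,-2.0,1]
  ]
}}

```text
time: 19.32
ee_pos: [0.5692, 0.0086, 0.0981]
tcp_rot: [-180.0, -0.0, 166.9]
wrist_force: [1.8, -2.9, -3.4]
opening: 0.0113
```

```bash
python3 mz.py 5
```

```text
t 19.575 pos [569.2   8.7  98.1] ang 167.69 yaw 166.97 r 0.1523
rxF,Tz,M [ 0.379 -0.346  0.034] sd [0.077 0.041 0.058] F [ 0.82 -2.73 -2.97]
```

Emit:
{"name": "apply_moves", "arguments": {
  "rows": [
    [1.2,5.2,0,0,0,-2.0,1],
    [1.4,5.1,-0.1,0,0,-2.0,1],
    [1.6,5.1,0,0,0,-2.0,1]
  ]
}}

```text
time: 19.95
ee_pos: [0.5734, 0.024, 0.098]
tcp_rot: [-180.0, -0.0, 160.9]
wrist_force: [1.5, -3.5, -2.9]
opening: 0.0115
```

```bash
python3 mz.py 5
```

```text
t 20.2 pos [573.3  24.1  98. ] ang 161.68 yaw 160.97 r 0.1524
rxF,Tz,M [ 0.466 -0.342  0.124] sd [0.089 0.042 0.109] F [ 0.29 -3.31 -3.41]
```

Emit:
{"name": "apply_moves", "arguments": {
  "rows": [
    [1.8,5,-0.1,0,0,-2.0,1],
    [1.9,4.9,0,0,0,-2.0,1],
    [2.1,4.9,-0.1,0,0,-2.0,1]
  ]
}}

```text
time: 20.58
ee_pos: [0.5791, 0.0389, 0.0977]
tcp_rot: [-180.0, -0.0, 154.9]
wrist_force: [0.3, -4.0, -3.3]
opening: 0.0112
```

```bash
python3 mz.py 5
```

```text
t 20.825 pos [579.1  38.9  97.7] ang 155.71 yaw 154.97 r 0.1524
rxF,Tz,M [ 0.422 -0.353  0.069] sd [0.06  0.033 0.036] F [ 0.05 -3.06 -2.76]
```

Emit:
{"name": "apply_moves", "arguments": {
  "rows": [
    [2.3,4.8,0,0,0,-2.0,1],
    [2.4,4.7,-0.1,0,0,-2.0,1],
    [2.6,4.6,0,0,0,-2.0,1],
    [0,0,0,0,0,0,1]
  ]
}}

```text
time: 21.32
ee_pos: [0.5864, 0.0532, 0.0976]
tcp_rot: [-180.0, -0.0, 149.0]
wrist_force: [-0.2, -3.6, -3.2]
opening: 0.0113
```

```bash
python3 mz.py 6 s14
```

```text
t 21.625 pos [586.4  53.1  97.7] ang 149.71 yaw 148.93 r 0.1524
rxF,Tz,M [ 0.424 -0.305  0.119] sd [0.075 0.026 0.07 ] F [-1.   -2.64 -3.33]
```

View pics/s14.png

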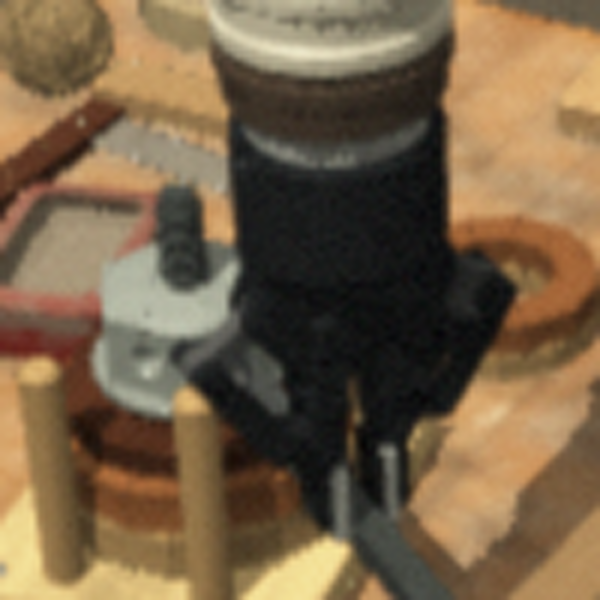

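Emit:
{"name": "apply_moves", "arguments": {
  "rows": [
    [-1,-1.8,0,0,0,1,1],
    [-4.5,2.6,0,0,0,0,1],
    [-6,3.5,0,0,0,0,1],
    [-6,3.5,0,0,0,0,1],
    [-6,3.5,0,0,0,0,1],
    [-6,3.5,0,0,0,0,1],
    [-3.5,2,0,0,0,0,1]
  ]
}}

```text
time: 22.5
ee_pos: [0.5532, 0.0704, 0.0978]
tcp_rot: [180.0, 0.0, 149.9]
wrist_force: [-0.2, 0.6, -4.7]
opening: 0.0116
```

```bash
python3 mz.py 1 s15;python3 arc.py 150.5 215.8 8 189.5 188 | sed 's/np.float64(\([-0-9.]*\))/\1/g'
```

```text
t 22.55 pos [553.   70.5  97.8] ang 150.26 yaw 149.93 r 0.1901
rxF,Tz,M [-0.176 -0.028 -0.204] sd [0. 0. 0.] F [ 0.8   0.61 -3.02]
[[-11.4, -24.4, 0, 0, 0, 8.16, 1], [-7.8, -25.8, 0, 0, 0, 8.16, 1], [-4.1, -26.6, 0, 0, 0, 8.16, 1], [-0.2, -26.9, 0, 0, 0, 8.16, 1], [3.6, -26.6, 0, 0, 0, 8.16, 1], [7.3, -25.8, 0, 0, 0, 8.16, 1], [10.9, -24.5, 0, 0, 0, 8.16, 1], [14.2, -22.7, 0, 0, 0, 8.16, 1]]
[ 565.5 -133.8]
```

View pics/s15.png

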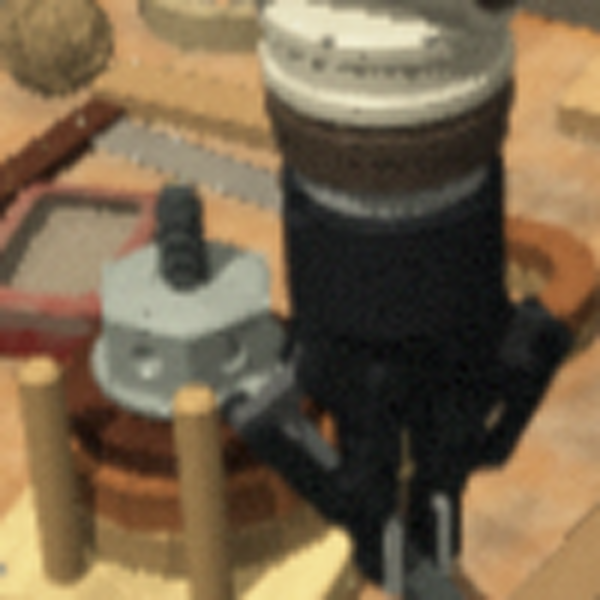

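Emit:
{"name": "apply_moves", "arguments": {
  "rows": [
    [-11.4,-24.4,0,0,0,8.16,1],
    [-7.8,-25.8,0,0,0,8.16,1],
    [-4.1,-26.6,0,0,0,8.16,1],
    [-0.2,-26.9,0,0,0,8.16,1],
    [3.6,-26.6,0,0,0,8.16,1],
    [7.3,-25.8,0,0,0,8.16,1],
    [10.9,-24.5,0,0,0,8.16,1],
    [14.2,-22.7,0,0,0,8.16,1],
    [0,0,0,0,0,0,1],
    [0,0,0,0,0,0,1]
  ]
}}

```text
time: 23.8
ee_pos: [0.5658, -0.1331, 0.0975]
tcp_rot: [180.0, -0.0, -144.9]
wrist_force: [1.1, 0.3, -2.7]
opening: 0.0116
```

```bash
python3 st.py s16
```

```text
t 23.8 pos [ 565.8 -133.1   97.5] yaw -144.92 rp [180.  -0.] F [ 1.06  0.28 -2.71] T [-0.103  0.    -0.032]
r 0.1874 ang 215.68 Mz stud 0.04 rxF 0.072 open 0.011647904604027029
```

View pics/s16.png

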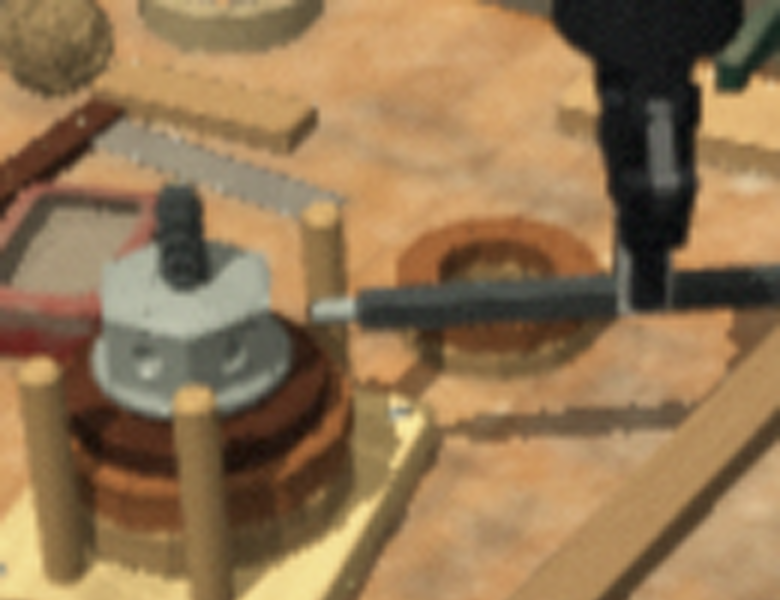

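Emit:
{"name": "apply_moves", "arguments": {
  "rows": [
    [5.8,4.1,0,0,0,0,1],
    [5.8,4.1,0,0,0,0,1],
    [4,2.9,0,0,0,0,1],
    [4,2.9,0,0,0,0,1],
    [3.3,2.3,0,0,0,0,1]
  ]
}}

```text
time: 24.48
ee_pos: [0.5892, -0.1168, 0.0976]
tcp_rot: [180.0, -0.0, -144.8]
wrist_force: [-1.7, -0.5, -2.5]
opening: 0.0116
```

```bash
python3 st.py
```

```text
t 24.475 pos [ 589.2 -116.8   97.6] yaw -144.81 rp [180.  -0.] F [-1.7  -0.54 -2.48] T [-0.076  0.049 -0.024]
r 0.1588 ang 215.83 Mz stud -0.112 rxF -0.089 open 0.01161669960098947
```

Emit:
{"name": "apply_moves", "arguments": {
  "rows": [
    [2.4,1.6,0,0,0,0,1],
    [2,1.3,0,0,0,0,1],
    [1.3,0.9,0,0,0,0,1],
    [0,0,0,0,0,0,1]
  ]
}}

```text
time: 24.98
ee_pos: [0.5947, -0.1132, 0.0976]
tcp_rot: [180.0, -0.0, -144.8]
wrist_force: [-0.6, -0.1, -3.0]
opening: 0.0115
```

```bash
python3 st.py; python3 arc.py 215.9 147.9 34 152 152 | sed 's/np.float64(\([-0-9.]*\))/\1/g'
```

```text
t 24.975 pos [ 594.7 -113.2   97.6] yaw -144.81 rp [180.  -0.] F [-0.59 -0.15 -3.03] T [-0.037  0.047  0.035]
r 0.1523 ang 215.93 Mz stud 0.001 rxF -0.034 open 0.011456598824188638
[[-3.0, 4.4, -0.04, 0, 0, -2.0, 1], [-2.9, 4.5, -0.04, 0, 0, -2.0, 1], [-2.7, 4.6, -0.04, 0, 0, -2.0, 1], [-2.6, 4.6, -0.04, 0, 0, -2.0, 1], [-2.4, 4.7, -0.04, 0, 0, -2.0, 1], [-2.2, 4.8, -0.04, 0, 0, -2.0, 1], [-2.1, 4.9, -0.04, 0, 0, -2.0, 1], [-1.9, 5.0, -0.04, 0, 0, -2.0, 1], [-1.7, 5.0, -0.04, 0, 0, -2.0, 1], [-1.5, 5.1, -0.04, 0, 0, -2.0, 1], [-1.4, 5.1, -0.04, 0, 0, -2.0, 1], [-1.2, 5.2, -0.04, 0, 0, -2.0, 1], [-1.0, 5.2, -0.04, 0, 0, -2.0, 1], [-0.8, 5.2, -0.04, 0, 0, -2.0, 1], [-0.6, 5.3, -0.04, 0, 0, -2.0, 1], [-0.5, 5.3, -0.04, 0, 0, -2.0, 1], [-0.3, 5.3, -0.04, 0, 0, -2.0, 1], [-0.1, 5.3, -0.04, 0, 0, -2.0, 1], [0.1, 5.3, -0.04, 0, 0, -2.0, 1], [0.3, 5.3, -0.04, 0, 0, -2.0, 1], [0.5, 5.3, -0.04, 0, 0, -2.0, 1], [0.7, 5.3, -0.04, 0, 0, -2.0, 1], [0.8, 5.2, -0.04, 0, 0, -2.0, 1], [1.0, 5.2, -0.04, 0, 0, -2.0, 1], [1.2, 5.2, -0.04, 0, 0, -2.0, 1], [1.4, 5.1, -0.04, 0, 0, -2.0, 1], [1.6, 5.1, -0.04, 0, 0, -2.0, 1], [1.7, 5.0, -0.04, 0, 0, -2.0, 1], [1.9, 4.9, -0.04, 0, 0, -2.0, 1], [2.1, 4.9, -0.04, 0, 0, -2.0, 1], [2.3, 4.8, -0.04, 0, 0, -2.0, 1], [2.4, 4.7, -0.04, 0, 0, -2.0, 1], [2.6, 4.6, -0.04, 0, 0, -2.0, 1], [2.7, 4.5, -0.04, 0, 0, -2.0, 1]]
[589.2  57. ]
```

Emit:
{"name": "apply_moves", "arguments": {
  "rows": [
    [-3,4.4,0,0,0,-2.0,1],
    [-2.9,4.5,-0.1,0,0,-2.0,1],
    [-2.7,4.6,0,0,0,-2.0,1],
    [-2.6,4.6,0,0,0,-2.0,1]
  ]
}}

```text
time: 25.48
ee_pos: [0.5836, -0.0957, 0.0978]
tcp_rot: [-179.9, 0.0, -152.9]
wrist_force: [1.7, -1.3, -3.7]
opening: 0.0111
```

```bash
python3 mz.py 5
```

```text
t 25.725 pos [583.6 -95.5  97.7] ang 208.09 yaw 207.2 r 0.1523
rxF,Tz,M [ 0.428 -0.357  0.071] sd [0.13  0.029 0.151] F [ 1.6  -2.33 -3.27]
```

Emit:
{"name": "apply_moves", "arguments": {
  "rows": [
    [-2.4,4.7,-0.1,0,0,-2.0,1],
    [-2.2,4.8,0,0,0,-2.0,1]
  ]
}}

```text
time: 25.98
ee_pos: [0.579, -0.0859, 0.0975]
tcp_rot: [-180.0, 0.0, -156.9]
wrist_force: [1.5, -3.3, -3.6]
opening: 0.0116
```

```bash
python3 mz.py 5
```

```text
t 26.225 pos [579.  -85.8  97.5] ang 204.05 yaw 203.24 r 0.1522
rxF,Tz,M [ 0.418 -0.322  0.095] sd [0.089 0.027 0.081] F [ 1.16 -2.49 -3.56]
```

Emit:
{"name": "apply_moves", "arguments": {
  "rows": [
    [-2.1,4.9,-0.1,0,0,-2.0,1],
    [-1.9,5,0,0,0,-2.0,1],
    [-1.7,5,-0.1,0,0,-2.0,1]
  ]
}}

```text
time: 26.6
ee_pos: [0.5734, -0.0709, 0.0973]
tcp_rot: [-180.0, 0.0, -162.9]
wrist_force: [1.6, -3.5, -3.9]
opening: 0.0113
```

```bash
python3 mz.py 5
```

```text
t 26.85 pos [573.4 -70.9  97.3] ang 198.03 yaw 197.25 r 0.1521
rxF,Tz,M [ 0.462 -0.339  0.123] sd [0.066 0.033 0.062] F [ 2.15 -2.5  -3.23]
```

Emit:
{"name": "apply_moves", "arguments": {
  "rows": [
    [-1.5,5.1,0,0,0,-2.0,1],
    [-1.4,5.1,-0.1,0,0,-2.0,1]
  ]
}}

```text
time: 27.1
ee_pos: [0.5705, -0.0608, 0.0972]
tcp_rot: [-180.0, 0.0, -166.9]
wrist_force: [3.1, -3.0, -3.2]
opening: 0.0113
```

```bash
python3 mz.py 5
```

```text
t 27.35 pos [570.4 -60.7  97.2] ang 194.03 yaw 193.25 r 0.1521
rxF,Tz,M [ 0.461 -0.357  0.104] sd [0.075 0.042 0.105] F [ 2.02 -2.62 -3.12]
```

Emit:
{"name": "apply_moves", "arguments": {
  "rows": [
    [-1.2,5.2,0,0,0,-2.0,1],
    [-1,5.2,-0.1,0,0,-2.0,1]
  ]
}}

```text
time: 27.6
ee_pos: [0.5682, -0.0504, 0.0971]
tcp_rot: [-180.0, 0.0, -170.9]
wrist_force: [4.1, -3.7, -2.8]
opening: 0.0114
```

```bash
python3 mz.py 5
```

```text
t 27.85 pos [568.1 -50.3  97.1] ang 190.03 yaw 189.25 r 0.1522
rxF,Tz,M [ 0.43  -0.376  0.054] sd [0.117 0.031 0.105] F [ 2.44 -2.44 -3.28]
```

Emit:
{"name": "apply_moves", "arguments": {
  "rows": [
    [-0.8,5.2,0,0,0,-2.0,1],
    [-0.6,5.3,-0.1,0,0,-2.0,1],
    [-0.5,5.3,0,0,0,-2.0,1]
  ]
}}

```text
time: 28.22
ee_pos: [0.5662, -0.0345, 0.097]
tcp_rot: [-180.0, -0.0, -176.9]
wrist_force: [2.1, -2.7, -3.4]
opening: 0.0112
```

```bash
python3 mz.py 5
```

```text
t 28.475 pos [566.2 -34.5  97. ] ang 184.04 yaw 183.25 r 0.1522
rxF,Tz,M [ 0.455 -0.355  0.1  ] sd [0.06  0.027 0.07 ] F [ 1.88 -2.86 -3.19]
```

Emit:
{"name": "apply_moves", "arguments": {
  "rows": [
    [-0.3,5.3,0,0,0,-2.0,1],
    [-0.1,5.3,-0.1,0,0,-2.0,1]
  ]
}}

```text
time: 28.72
ee_pos: [0.5658, -0.024, 0.0969]
tcp_rot: [-180.0, -0.0, 179.1]
wrist_force: [2.3, -4.1, -2.0]
opening: 0.0115
```

```bash
python3 mz.py 5
```

```text
t 28.975 pos [565.8 -23.9  96.9] ang 180.04 yaw 179.25 r 0.1522
rxF,Tz,M [ 0.475 -0.357  0.117] sd [0.077 0.05  0.123] F [ 2.28 -3.12 -3.17]
```

Emit:
{"name": "apply_moves", "arguments": {
  "rows": [
    [0.1,5.3,0,0,0,-2.0,1],
    [0.3,5.3,-0.1,0,0,-2.0,1]
  ]
}}

```text
time: 29.22
ee_pos: [0.5661, -0.0134, 0.0968]
tcp_rot: [-180.0, -0.0, 175.1]
wrist_force: [1.7, -3.4, -3.3]
opening: 0.0114
```

```bash
python3 mz.py 5
```

```text
t 29.475 pos [566.1 -13.3  96.7] ang 176.06 yaw 175.25 r 0.1522
rxF,Tz,M [ 0.461 -0.363  0.098] sd [0.099 0.007 0.097] F [ 2.3  -3.2  -2.82]
```

Emit:
{"name": "apply_moves", "arguments": {
  "rows": [
    [0.5,5.3,0,0,0,-2.0,1],
    [0.7,5.3,-0.1,0,0,-2.0,1],
    [0.8,5.2,0,0,0,-2,1]
  ]
}}

```text
time: 29.85
ee_pos: [0.5681, 0.0025, 0.0967]
tcp_rot: [-180.0, -0.0, 169.2]
wrist_force: [1.9, -4.0, -2.8]
opening: 0.011
```

```bash
python3 mz.py 5
```

```text
t 30.1 pos [568.1   2.5  96.6] ang 170.05 yaw 169.25 r 0.1522
rxF,Tz,M [ 0.421 -0.358  0.063] sd [0.069 0.028 0.05 ] F [ 1.24 -3.02 -3.15]
```

Emit:
{"name": "apply_moves", "arguments": {
  "rows": [
    [1,5.2,0,0,0,-2.0,1],
    [1.2,5.2,-0.1,0,0,-2.0,1]
  ]
}}

```text
time: 30.35
ee_pos: [0.5702, 0.0128, 0.0966]
tcp_rot: [-180.0, -0.0, 165.1]
wrist_force: [0.6, -4.9, -2.9]
opening: 0.0116
```

```bash
python3 mz.py 5
```

```text
t 30.6 pos [570.2  12.9  96.6] ang 166.07 yaw 165.25 r 0.1522
rxF,Tz,M [ 0.504 -0.387  0.117] sd [0.1   0.046 0.103] F [ 0.58 -3.56 -3.3 ]
```

Emit:
{"name": "apply_moves", "arguments": {
  "rows": [
    [1.4,5.1,0,0,0,-2.0,1],
    [1.6,5.1,-0.1,0,0,-2.0,1]
  ]
}}

```text
time: 30.85
ee_pos: [0.5731, 0.0228, 0.0964]
tcp_rot: [-180.0, -0.0, 161.1]
wrist_force: [0.1, -5.6, -2.6]
opening: 0.0111
```

```bash
python3 mz.py 5 s17
```

```text
t 31.1 pos [573.1  22.8  96.4] ang 162.18 yaw 161.24 r 0.1522
rxF,Tz,M [ 0.747 -0.6    0.147] sd [0.128 0.034 0.105] F [-0.61 -4.96 -2.9 ]
```

View pics/s17.png

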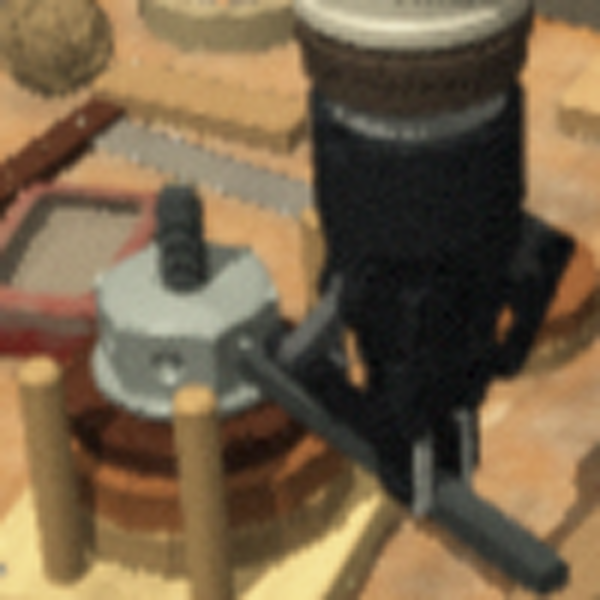

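Emit:
{"name": "apply_moves", "arguments": {
  "rows": [
    [1.7,5,0,0,0,-2.0,1],
    [1.9,4.9,-0.1,0,0,-2.0,1]
  ]
}}

```text
time: 31.35
ee_pos: [0.5766, 0.0324, 0.0963]
tcp_rot: [-179.9, -0.0, 157.1]
wrist_force: [-0.9, -6.6, -3.7]
opening: 0.0116
```

```bash
python3 mz.py 6
```

```text
t 31.65 pos [576.6  32.4  96.3] ang 158.31 yaw 157.21 r 0.1522
rxF,Tz,M [ 1.008 -0.762  0.246] sd [0.064 0.054 0.051] F [-1.27 -6.62 -2.58]
```

Emit:
{"name": "apply_moves", "arguments": {
  "rows": [
    [2.1,4.9,0,0,0,-1.0,1]
  ]
}}

```text
time: 31.78
ee_pos: [0.5784, 0.0368, 0.0962]
tcp_rot: [-179.9, -0.0, 156.1]
wrist_force: [-2.3, -9.4, -2.1]
opening: 0.0113
```

```bash
python3 mz.py 6
```

```text
t 32.075 pos [578.4  36.8  96.2] ang 156.52 yaw 156.17 r 0.1522
rxF,Tz,M [ 1.322 -1.038  0.284] sd [0.053 0.031 0.072] F [-2.14 -8.55 -2.61]
```

Emit:
{"name": "apply_moves", "arguments": {
  "rows": [
    [2.3,4.8,-0.1,0,0,-1.0,1]
  ]
}}

```text
time: 32.2
ee_pos: [0.5804, 0.0412, 0.096]
tcp_rot: [-179.8, -0.0, 155.1]
wrist_force: [-3.1, -10.5, -2.2]
opening: 0.0115
```

```bash
python3 mz.py 6
```

```text
t 32.5 pos [580.5  41.3  96. ] ang 154.69 yaw 155.13 r 0.1522
rxF,Tz,M [ 1.676 -1.294  0.382] sd [0.076 0.036 0.084] F [ -3.62 -10.47  -2.49]
```

Emit:
{"name": "apply_moves", "arguments": {
  "rows": [
    [0,0,0,0,0,-2.0,1]
  ]
}}

```text
time: 32.62
ee_pos: [0.5807, 0.0417, 0.0961]
tcp_rot: [-179.9, -0.0, 153.1]
wrist_force: [-1.1, -5.1, -2.9]
opening: 0.0114
```

```bash
python3 mz.py 6
```

```text
t 32.925 pos [580.8  42.   96.1] ang 154.37 yaw 153.2 r 0.1522
rxF,Tz,M [ 0.895 -0.773  0.122] sd [0.062 0.016 0.053] F [-1.6  -5.75 -2.65]
```

Emit:
{"name": "apply_moves", "arguments": {
  "rows": [
    [0,0,0,0,0,-2.0,1]
  ]
}}

```text
time: 33.05
ee_pos: [0.5812, 0.0427, 0.0962]
tcp_rot: [180.0, -0.0, 151.2]
wrist_force: [0.8, -0.2, -2.5]
opening: 0.0119
```

```bash
python3 mz.py 6 s18
```

```text
t 33.35 pos [581.4  43.1  96.3] ang 153.92 yaw 151.24 r 0.1521
rxF,Tz,M [ 0.171 -0.137  0.034] sd [0.092 0.039 0.067] F [ 0.48 -1.49 -2.54]
```

View pics/s18.png

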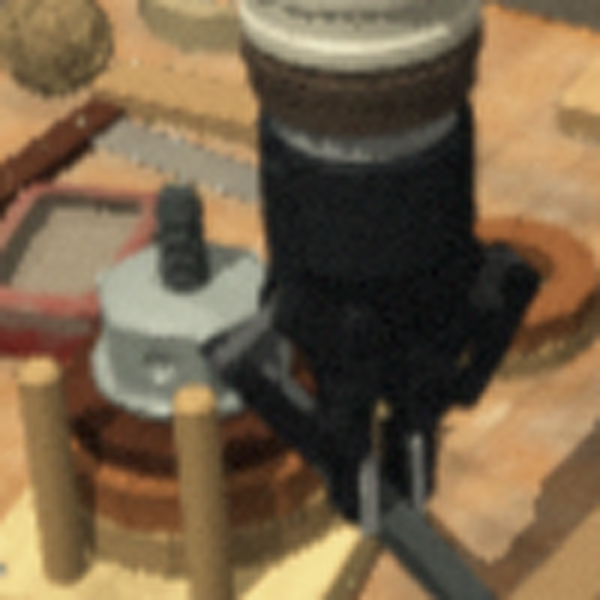

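Emit:
{"name": "apply_moves", "arguments": {
  "rows": [
    [-4.4,2.4,0,0,0,0,1],
    [-6.2,3.3,0,0,0,0,1],
    [-6.2,3.3,0,0,0,0,1],
    [-6.2,3.3,0,0,0,0,1],
    [-6.2,3.3,0,0,0,0,1],
    [-4,2.2,0,0,0,0,1]
  ]
}}

```text
time: 34.1
ee_pos: [0.5477, 0.061, 0.0964]
tcp_rot: [180.0, 0.0, 151.2]
wrist_force: [0.9, 0.6, -4.1]
opening: 0.0112
```

```bash
python3 mz.py 1 s19;python3 arc.py 153.3 223.5 9 190 189 | sed 's/np.float64(\([-0-9.]*\))/\1/g'
python3 -c "
from h import *
f=lambda P:(proj('scene',P)-np.array([250,160]))*6+2.5
c=np.array([.718,-.0238])
for th in (100,102,104,106,108):
  for q in (0,60): a=np.radians(th+q);print(th,q,f([*(c+.034*np.array([np.cos(a),np.sin(a)])),.1100]))
"
```

```text
t 34.15 pos [547.5  61.2  96.4] ang 153.51 yaw 151.21 r 0.1905
rxF,Tz,M [-0.063  0.011 -0.052] sd [0. 0. 0.] F [-0.14  0.44 -3.5 ]
[[-9.9, -23.9, 0, 0, 0, 7.8, 1], [-6.6, -25.0, 0, 0, 0, 7.8, 1], [-3.1, -25.6, 0, 0, 0, 7.8, 1], [0.4, -25.8, 0, 0, 0, 7.8, 1], [3.9, -25.5, 0, 0, 0, 7.8, 1], [7.3, -24.7, 0, 0, 0, 7.8, 1], [10.6, -23.5, 0, 0, 0, 7.8, 1], [13.7, -21.8, 0, 0, 0, 7.8, 1], [16.5, -19.7, 0, 0, 0, 7.8, 1]]
[ 580.9 -153.9]
100 0 [[153.14109349 365.565065  ]]
100 60 [[237.33354693 356.8395091 ]]
102 0 [[155.81929097 366.1047347 ]]
102 60 [[239.70425113 355.72893262]]
104 0 [[158.54091983 366.58837214]]
104 60 [[242.01035342 354.57626572]]
106 0 [[161.30248254 367.01530503]]
106 60 [[244.24900095 353.38304987]]
108 0 [[164.10042135 367.3849383 ]]
108 60 [[246.41744026 352.15087616]]
```

View pics/s19.png

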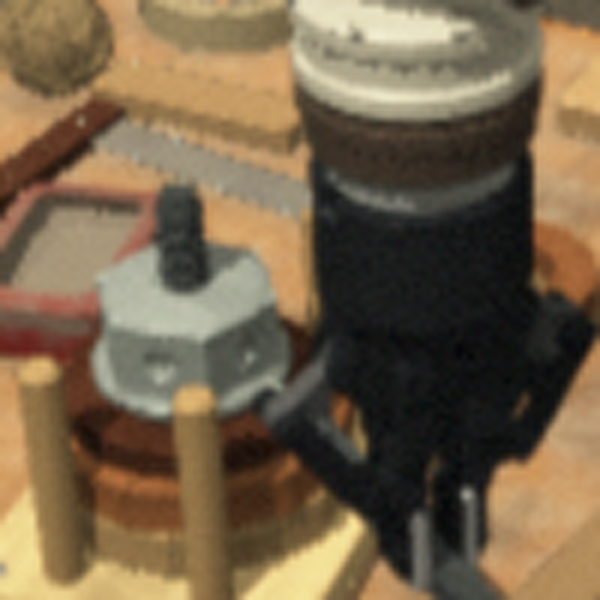

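Emit:
{"name": "apply_moves", "arguments": {
  "rows": [
    [-9.9,-23.9,0,0,0,8.1,1],
    [-6.6,-25.0,0,0,0,8.1,1],
    [-3.1,-25.6,0,0,0,8.1,1],
    [0.4,-25.8,0,0,0,8.1,1],
    [3.9,-25.5,0,0,0,8.1,1],
    [7.3,-24.7,0,0,0,8.1,1],
    [10.6,-23.5,0,0,0,8.1,1],
    [13.7,-21.8,0,0,0,8.1,1],
    [19,-21.9,0,0,0,8.1,1],
    [0,0,0,0,0,0,1],
    [0,0,0,0,0,0,1]
  ]
}}

```text
time: 35.52
ee_pos: [0.5831, -0.1568, 0.096]
tcp_rot: [180.0, -0.0, -136.0]
wrist_force: [-0.8, -0.2, -3.2]
opening: 0.0113
```

```bash
python3 st.py s20
python3 -c "
from h import *
f=lambda P:(proj('scene',P)-np.array([250,160]))*6+2.5
o=get_obs();p=o['ee_pos'];y=np.radians(o['tcp_rot'][2])
for L in (.136,.116,-.07):
   q=p[:2]-L*np.array([np.cos(y),np.sin(y)]);print(L,f([*q,p[2]+.013]))
c=np.array([.718,-.0238])
"
```

```text
t 35.525 pos [ 583.1 -156.8   96. ] yaw -136.01 rp [180.  -0.] F [-0.79 -0.22 -3.22] T [-0.067  0.142  0.004]
r 0.1894 ang 224.59 Mz stud -0.071 rxF -0.075 open 0.011343320547878129
0.136 [[316.27332373 302.15931523]]
0.116 [[363.59623603 295.44794716]]
-0.07 [[792.05981688 234.68294653]]
```

View pics/s20.png

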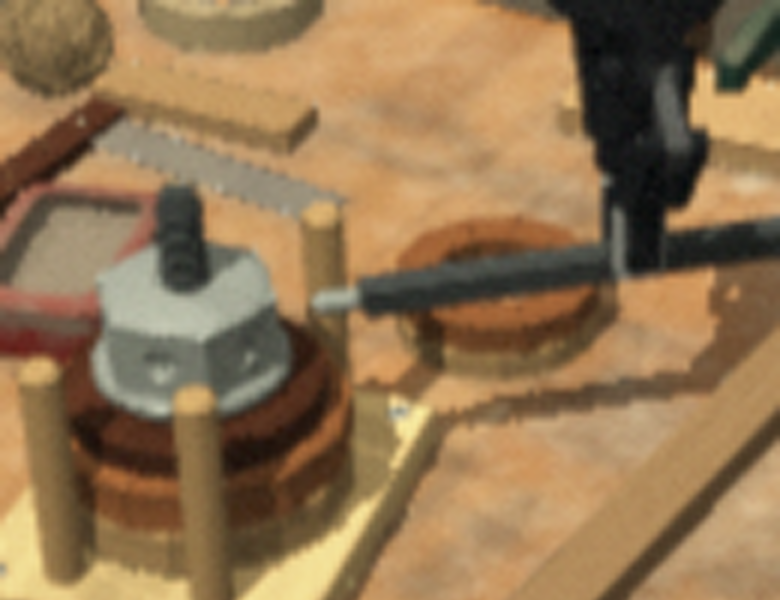

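Emit:
{"name": "apply_moves", "arguments": {
  "rows": [
    [5.4,5.2,0.7,0,0,0,1],
    [5.4,5.2,0,0,0,0,1],
    [3.6,3.5,0,0,0,0,1],
    [3.6,3.5,0,0,0,0,1],
    [2.9,2.8,0,0,0,0,1]
  ]
}}

```text
time: 36.2
ee_pos: [0.6046, -0.1366, 0.0969]
tcp_rot: [-180.0, -0.0, -135.9]
wrist_force: [0.1, -1.1, -2.4]
opening: 0.0117
```

```bash
python3 st.py
```

```text
t 36.2 pos [ 604.6 -136.6   96.9] yaw -135.91 rp [-180.   -0.] F [ 0.05 -1.08 -2.42] T [-0.152  0.084 -0.025]
r 0.1599 ang 224.84 Mz stud 0.103 rxF 0.128 open 0.011675906483490315
```

Emit:
{"name": "apply_moves", "arguments": {
  "rows": [
    [2.4,2.3,0,0,0,0,1],
    [2,2,0,0,0,0,1],
    [1.4,1.4,0,0,0,0,1],
    [0,0,0,0,0,0,1]
  ]
}}

```text
time: 36.7
ee_pos: [0.6103, -0.131, 0.097]
tcp_rot: [-180.0, 0.0, -135.9]
wrist_force: [0.4, -0.6, -2.9]
opening: 0.011
```

```bash
python3 st.py; python3 arc.py 224.5 204.5 10 152 152 | sed 's/np.float64(\([-0-9.]*\))/\1/g'
```

```text
t 36.7 pos [ 610.3 -131.    97. ] yaw -135.91 rp [-180.    0.] F [ 0.37 -0.6  -2.89] T [-0.052  0.027 -0.006]
r 0.152 ang 224.86 Mz stud 0.099 rxF 0.105 open 0.011016840852850925
[[-3.7, 3.8, -0.04, 0, 0, -2.0, 1], [-3.5, 4.0, -0.04, 0, 0, -2.0, 1], [-3.4, 4.1, -0.04, 0, 0, -2.0, 1], [-3.2, 4.2, -0.04, 0, 0, -2.0, 1], [-3.1, 4.3, -0.04, 0, 0, -2.0, 1], [-2.9, 4.4, -0.04, 0, 0, -2.0, 1], [-2.8, 4.5, -0.04, 0, 0, -2.0, 1], [-2.6, 4.6, -0.04, 0, 0, -2.0, 1], [-2.4, 4.7, -0.04, 0, 0, -2.0, 1], [-2.3, 4.8, -0.04, 0, 0, -2.0, 1]]
[579.7 -86.8]
```

Emit:
{"name": "apply_moves", "arguments": {
  "rows": [
    [-3.7,3.8,0,0,0,-2.7,1],
    [-3.5,4.0,0,0,0,-2.7,1],
    [-3.4,4.1,-0.1,0,0,-2.7,1]
  ]
}}

```text
time: 37.08
ee_pos: [0.5993, -0.119, 0.0969]
tcp_rot: [180.0, 0.0, -144.1]
wrist_force: [-0.5, 1.1, -2.5]
opening: 0.0117
```

```bash
python3 mz.py 5
```

```text
t 37.325 pos [ 599.5 -119.2   96.9] ang 218.84 yaw 216.06 r 0.1521
rxF,Tz,M [-0.142  0.097 -0.045] sd [0.013 0.043 0.044] F [-0.55  0.75 -2.95]
```

Emit:
{"name": "apply_moves", "arguments": {
  "rows": [
    [-3.2,4.2,0,0,0,-2.0,1]
  ]
}}

```text
time: 37.45
ee_pos: [0.5965, -0.1153, 0.0968]
tcp_rot: [180.0, 0.0, -146.0]
wrist_force: [0.6, 0.5, -3.3]
opening: 0.0113
```

```bash
python3 mz.py 5
```

```text
t 37.7 pos [ 596.5 -115.2   96.9] ang 216.95 yaw 214.04 r 0.1521
rxF,Tz,M [-0.018  0.011 -0.007] sd [0.116 0.019 0.112] F [ 0.01  0.15 -2.98]
```

Emit:
{"name": "apply_moves", "arguments": {
  "rows": [
    [-3.1,4.3,0,0,0,-2.0,1]
  ]
}}

```text
time: 37.83
ee_pos: [0.5936, -0.1111, 0.0969]
tcp_rot: [-180.0, 0.0, -148.0]
wrist_force: [1.2, -0.2, -3.6]
opening: 0.0113
```

```bash
python3 mz.py 5
```

```text
t 38.075 pos [ 593.5 -111.    96.9] ang 215.02 yaw 212.03 r 0.152
rxF,Tz,M [ 0.241 -0.16   0.081] sd [0.067 0.021 0.069] F [ 0.9  -1.31 -3.8 ]
```

Emit:
{"name": "apply_moves", "arguments": {
  "rows": [
    [-2.9,4.4,0,0,0,-2.2,1]
  ]
}}

```text
time: 38.2
ee_pos: [0.5908, -0.1067, 0.0969]
tcp_rot: [-180.0, 0.0, -150.2]
wrist_force: [3.1, -2.0, -3.8]
opening: 0.0111
```

```bash
python3 mz.py 5
```

```text
t 38.45 pos [ 590.7 -106.6   97. ] ang 213.03 yaw 209.84 r 0.1519
rxF,Tz,M [ 0.478 -0.247  0.231] sd [0.075 0.038 0.091] F [ 1.94 -2.5  -2.87]
```

Emit:
{"name": "apply_moves", "arguments": {
  "rows": [
    [-2.8,4.5,-0.1,0,0,-2.2,1]
  ]
}}

```text
time: 38.58
ee_pos: [0.5881, -0.1022, 0.0968]
tcp_rot: [-180.0, 0.0, -152.4]
wrist_force: [3.5, -2.3, -2.2]
opening: 0.0115
```

```bash
python3 mz.py 5
```

```text
t 38.825 pos [ 587.9 -102.    96.9] ang 211.03 yaw 207.64 r 0.1518
rxF,Tz,M [ 0.612 -0.29   0.322] sd [0.101 0.012 0.105] F [ 3.82 -2.41 -3.44]
```

Emit:
{"name": "apply_moves", "arguments": {
  "rows": [
    [-2.6,4.6,0,0,0,-2.2,1]
  ]
}}

```text
time: 38.95
ee_pos: [0.5854, -0.0975, 0.0968]
tcp_rot: [-180.0, 0.0, -154.6]
wrist_force: [4.6, -2.1, -3.6]
opening: 0.0113
```

```bash
python3 mz.py 5 s21
```

```text
t 39.2 pos [585.3 -97.3  96.9] ang 208.99 yaw 205.47 r 0.1517
rxF,Tz,M [ 0.683 -0.259  0.424] sd [0.054 0.048 0.06 ] F [ 4.5  -2.66 -3.43]
```

View pics/s21.png

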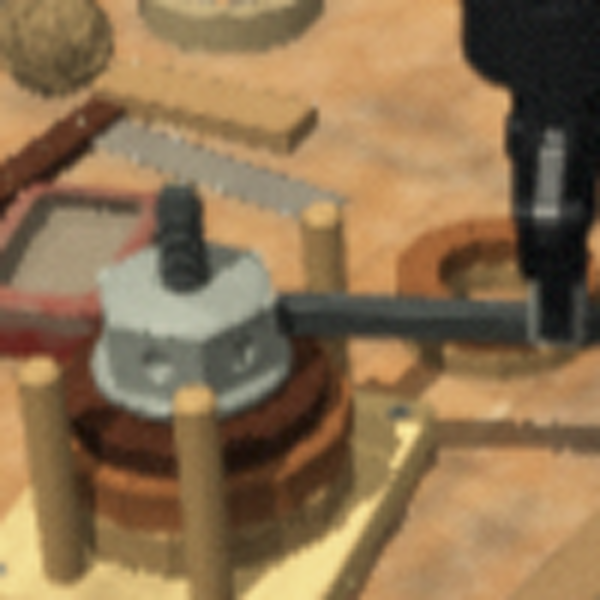

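Emit:
{"name": "apply_moves", "arguments": {
  "rows": [
    [-2.4,4.7,0,0,0,-2.1,1]
  ]
}}

```text
time: 39.33
ee_pos: [0.583, -0.0928, 0.0968]
tcp_rot: [-180.0, 0.0, -156.7]
wrist_force: [5.2, -1.8, -3.1]
opening: 0.0111
```

```bash
python3 mz.py 6
```

```text
t 39.625 pos [582.9 -92.7  96.9] ang 207.03 yaw 203.38 r 0.1516
rxF,Tz,M [ 0.682 -0.237  0.445] sd [0.061 0.042 0.057] F [ 4.51 -2.75 -3.55]
```

Emit:
{"name": "apply_moves", "arguments": {
  "rows": [
    [-2.3,4.8,-0.1,0,0,-2.1,1]
  ]
}}

```text
time: 39.75
ee_pos: [0.5808, -0.0881, 0.0968]
tcp_rot: [-180.0, 0.0, -158.8]
wrist_force: [5.9, -3.6, -3.7]
opening: 0.0112
```

```bash
python3 mz.py 6
```

```text
t 40.05 pos [580.7 -88.   96.9] ang 205.05 yaw 201.28 r 0.1515
rxF,Tz,M [ 0.765 -0.237  0.528] sd [0.071 0.03  0.095] F [ 5.43 -3.04 -3.07]
```

Emit:
{"name": "apply_moves", "arguments": {
  "rows": [
    [-2.1,4.9,0,0,0,-2.1,1]
  ]
}}

```text
time: 40.17
ee_pos: [0.5788, -0.0832, 0.0968]
tcp_rot: [-180.0, 0.0, -160.9]
wrist_force: [6.1, -3.2, -3.9]
opening: 0.0114
```

```bash
python3 mz.py 6
```

```text
t 40.475 pos [578.7 -83.1  96.8] ang 203.07 yaw 199.18 r 0.1514
rxF,Tz,M [ 0.76  -0.206  0.554] sd [0.097 0.05  0.086] F [ 5.24 -3.23 -3.22]
```

Emit:
{"name": "apply_moves", "arguments": {
  "rows": [
    [-1.9,5,0,0,0,-2,1],
    [-1.7,5,-0.1,0,0,-2,1]
  ]
}}

```text
time: 40.72
ee_pos: [0.5751, -0.0734, 0.0968]
tcp_rot: [-179.9, 0.0, -164.9]
wrist_force: [5.5, -5.0, -3.0]
opening: 0.0112
```

```bash
python3 mz.py 6
```

```text
t 41.025 pos [575.1 -73.3  96.8] ang 199.12 yaw 195.17 r 0.1513
rxF,Tz,M [ 0.868 -0.234  0.635] sd [0.092 0.06  0.082] F [ 5.34 -4.23 -3.45]
```

Emit:
{"name": "apply_moves", "arguments": {
  "rows": [
    [-1.6,5.1,0,0,0,-2,1]
  ]
}}

```text
time: 41.15
ee_pos: [0.5736, -0.0685, 0.0968]
tcp_rot: [-179.9, 0.1, -166.9]
wrist_force: [5.8, -5.2, -3.6]
opening: 0.0113
```

```bash
python3 mz.py 8
```

```text
t 41.55 pos [573.6 -68.4  96.8] ang 197.16 yaw 193.16 r 0.1512
rxF,Tz,M [ 0.959 -0.264  0.696] sd [0.092 0.043 0.074] F [ 5.78 -4.86 -3.64]
```

Emit:
{"name": "apply_moves", "arguments": {
  "rows": [
    [-1.4,5.1,0,0,0,-2,1]
  ]
}}

```text
time: 41.68
ee_pos: [0.5723, -0.0635, 0.0968]
tcp_rot: [-179.9, 0.1, -168.9]
wrist_force: [6.6, -6.1, -3.1]
opening: 0.0116
```

```bash
python3 mz.py 8 s22
```

```text
t 42.075 pos [572.2 -63.4  96.8] ang 195.19 yaw 191.16 r 0.1511
rxF,Tz,M [ 0.956 -0.274  0.682] sd [0.096 0.047 0.082] F [ 5.81 -4.98 -3.62]
```

View pics/s22.png

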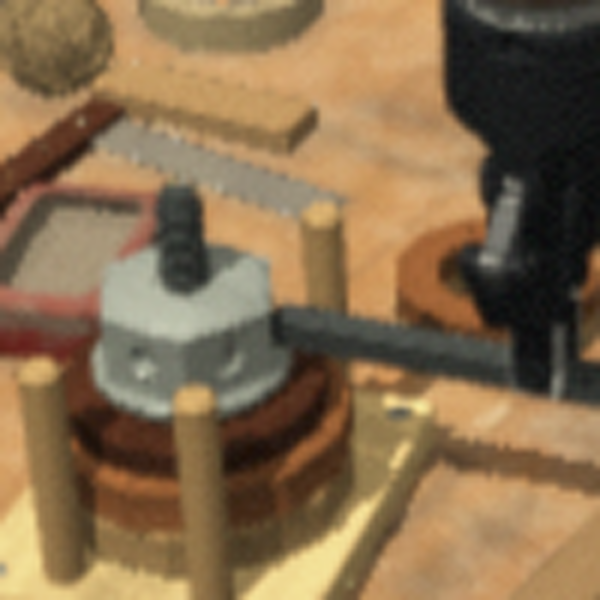

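Emit:
{"name": "apply_moves", "arguments": {
  "rows": [
    [-1.3,5.1,0,0,0,-2,1]
  ]
}}

```text
time: 42.2
ee_pos: [0.5711, -0.0586, 0.0969]
tcp_rot: [-179.9, 0.1, -170.9]
wrist_force: [8.1, -5.7, -3.3]
opening: 0.0112
```

```bash
python3 mz.py 10
```

```text
t 42.7 pos [571.  -58.4  96.9] ang 193.25 yaw 189.15 r 0.151
rxF,Tz,M [ 1.084 -0.28   0.804] sd [0.06  0.036 0.087] F [ 6.65 -5.81 -3.8 ]
```

Emit:
{"name": "apply_moves", "arguments": {
  "rows": [
    [1.3,-5.1,0,0,0,2,1],
    [1.4,-5,0,0,0,2,1]
  ]
}}

```text
time: 42.95
ee_pos: [0.5729, -0.0679, 0.0966]
tcp_rot: [180.0, -0.0, -166.7]
wrist_force: [1.6, -1.3, -3.1]
opening: 0.0115
```

```bash
python3 mz.py 3 s23
```

```text
t 43.1 pos [572.9 -67.7  96.5] ang 196.85 yaw 193.1 r 0.1516
rxF,Tz,M [ 0.318 -0.124  0.193] sd [0.035 0.003 0.034] F [ 3.13 -1.23 -3.06]
```

View pics/s23.png

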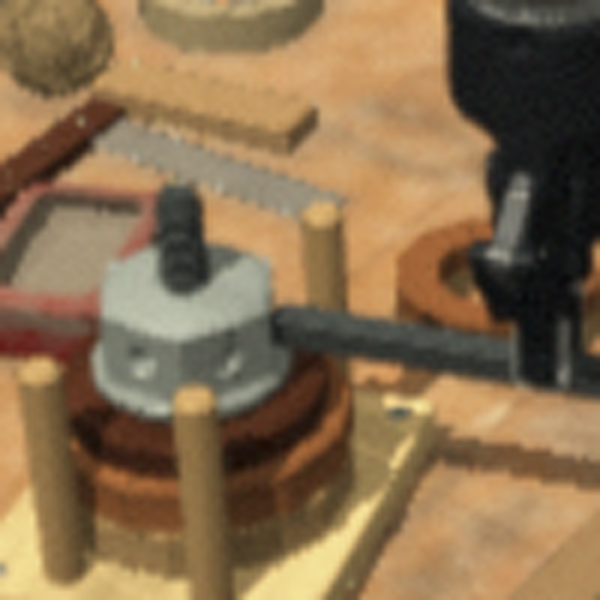

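```bash
python3 -c "
from h import *
f=lambda P:(proj('scene',P)-np.array([250,160]))*6+2.5
o=get_obs();p=o['ee_pos'];y=np.radians(o['tcp_rot'][2])
for L in (.136,.116,.05,.0):
   q=p[:2]-L*np.array([np.cos(y),np.sin(y)]);print(L,q,f([*q,p[2]+.013]),f([*q,p[2]+.02]))
c=np.array([.718,-.0238])
for th in (92,94,96,98):
  for q in (0,60,120): a=np.radians(th+q);print(th,q,f([*(c+.034*np.array([np.cos(a),np.sin(a)])),.1095]))
a=camera('scene')[:,:,::-1];cv2.imwrite('pics/s24.png',cv2.resize(a[195:245,260:340],None,fx=10,fy=10,interpolation=2))
"
```

```text
0.136 [ 0.7053328  -0.03692455] [[233.15992244 314.77227226]] [[232.0201767  300.61235552]]
0.116 [ 0.68585305 -0.04145659] [[278.47766485 322.49027511]] [[277.49266344 308.29557635]]
0.05 [ 0.62156988 -0.05641232] [[430.87233304 348.44440301]] [[430.41792008 334.1344649 ]]
0.0 [ 0.57287051 -0.06774241] [[549.3196427  368.61700262]] [[549.28850048 354.21933346]]
92 0 [[143.03618076 363.88051266]]
92 60 [[227.34951622 361.85101361]]
92 120 [[272.29251333 319.86390849]]
94 0 [[145.50647043 364.63629781]]
94 60 [[229.94754477 360.92295508]]
94 120 [[272.35180659 318.2473311 ]]
96 0 [[148.03346038 365.33947303]]
96 60 [[232.4933131  359.94717529]]
96 120 [[272.31033238 316.63767419]]
98 0 [[150.61394509 365.98907099]]
98 60 [[234.98361003 358.92499231]]
98 120 [[272.16837665 315.03687441]]
```

View pics/s24.png

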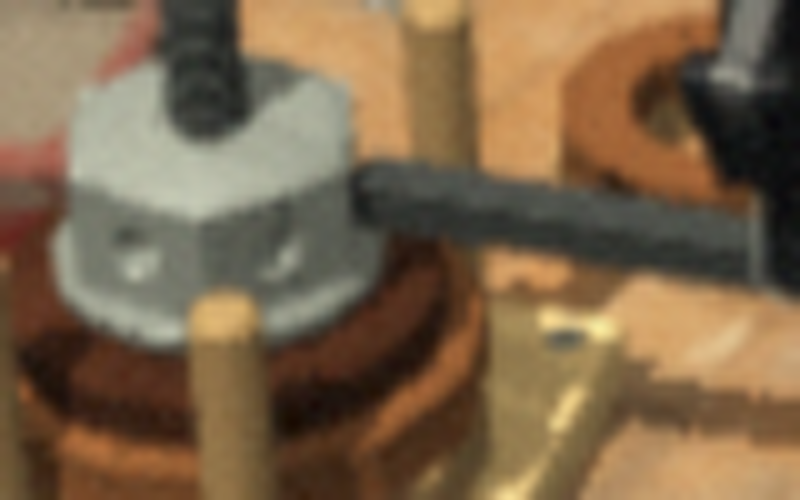

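Emit:
{"name": "apply_moves", "arguments": {
  "rows": [
    [1.5,-5,0,0,0,2,1],
    [1.7,-5,0,0,0,2,1]
  ]
}}

```text
time: 43.4
ee_pos: [0.5753, -0.0772, 0.0963]
tcp_rot: [179.9, -0.1, -162.8]
wrist_force: [-1.2, -0.9, -2.0]
opening: 0.011
```

```bash
python3 mz.py 3
```

```text
t 43.55 pos [575.4 -77.3  96.3] ang 200.55 yaw 197.06 r 0.1523
rxF,Tz,M [-0.209  0.099 -0.11 ] sd [0.037 0.037 0.016] F [-2.79  0.42 -2.52]
```

Emit:
{"name": "apply_moves", "arguments": {
  "rows": [
    [-3,0.2,0,0,0,0,1],
    [-5,-1.5,0,0,0,0,1],
    [-6,-1.8,0,0,0,0,1],
    [-7,-2.1,0,0,0,0,1],
    [-7,-2.1,0,0,0,0,1],
    [-7,-2.1,0,0,0,0,1],
    [-7,-2.1,0,0,0,0,1]
  ]
}}

```text
time: 44.42
ee_pos: [0.5336, -0.0892, 0.0966]
tcp_rot: [180.0, 0.0, -162.9]
wrist_force: [-0.8, -0.2, -3.4]
opening: 0.0117
```

```bash
python3 st.py s25; python3 -c "
from h import *
a=camera('top')[:,:,::-1];cv2.imwrite('pics/t25.png',a)"
```

```text
t 44.425 pos [533.6 -89.2  96.6] yaw -162.91 rp [180.   0.] F [-0.81 -0.17 -3.42] T [-0.059  0.044  0.055]
r 0.1956 ang 199.54 Mz stud 0.034 rxF -0.021 open 0.011712063047914239
```

View pics/s25.png

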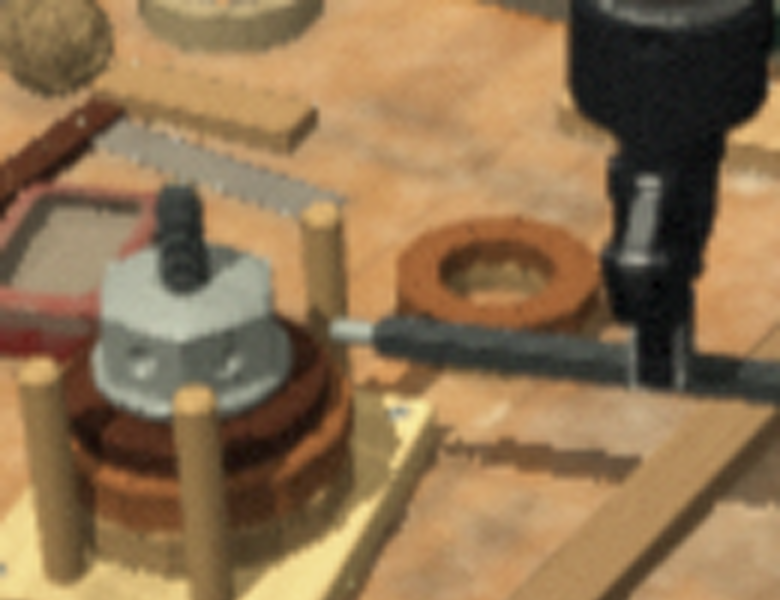

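View pics/t25.png

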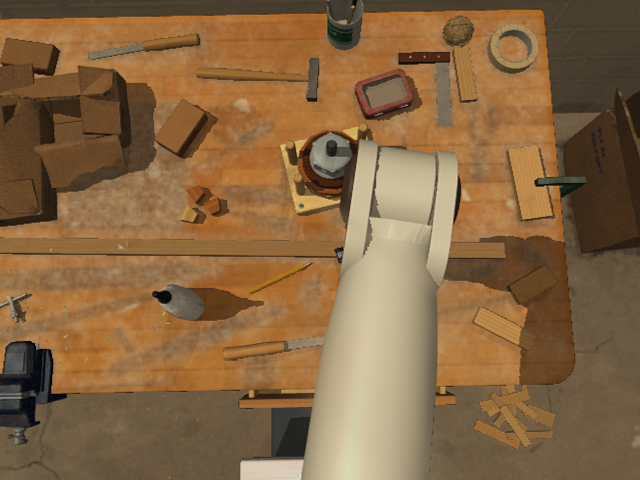

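Emit:
{"name": "apply_moves", "arguments": {
  "rows": [
    [-13,-13.9,0,0,0,9.1,1],
    [-13,-13.9,0,0,0,9.1,1],
    [-13,-13.9,0,0,0,9.1,1],
    [-13,-13.9,0,0,0,9.1,1],
    [-13,-13.9,-10,0,0,9.1,1],
    [-13,-13.9,-10,0,0,9.1,1],
    [-13,-13.9,-10,0,0,9.1,1],
    [-13,-13.9,-10,0,0,9.1,1],
    [0,0,-14,0,0,0,1],
    [0,0,-14,0,0,0,1],
    [0,0,-14,0,0,0,1],
    [0,0,-7,0,0,0,1],
    [0,0,0,0,0,0,1]
  ]
}}

```text
time: 46.15
ee_pos: [0.43, -0.1999, 0.007]
tcp_rot: [180.0, 0.0, -90.1]
wrist_force: [-0.3, -0.5, -2.7]
opening: 0.0114
```

```bash
python3 st.py; python3 -c "
from h import *
a=camera('scene')[:,:,::-1];cv2.imwrite('pics/s26.png',cv2.resize(a[180:330,310:480],None,fx=4,fy=4,interpolation=2))"
```

```text
t 46.15 pos [ 430.  -199.9    7. ] yaw -90.11 rp [180.   0.] F [-0.32 -0.53 -2.71] T [-0.056  0.034  0.016]
r 0.3376 ang 211.45 Mz stud 0.114 rxF 0.098 open 0.011381062744533297
```

View pics/s26.png

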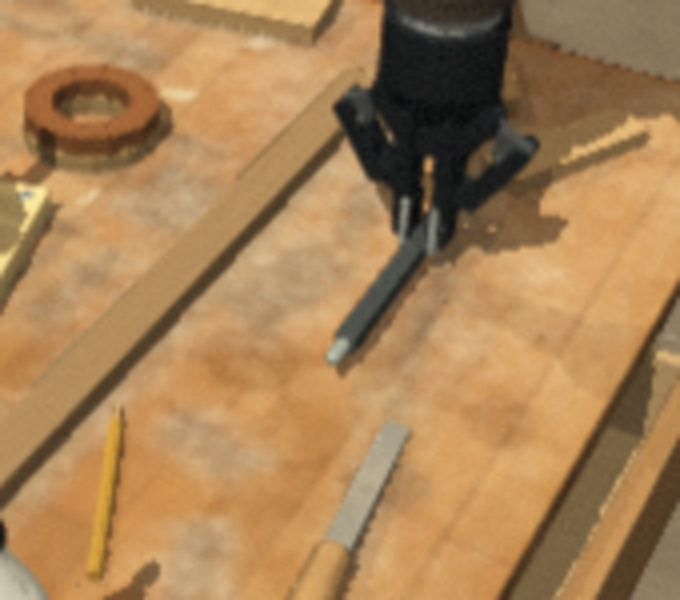

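The bar hangs level just above the free bench, with its tip at crop (338,355), clear of the knife and pencil. Lowering it gently.

Emit:
{"name": "apply_moves", "arguments": {
  "rows": [
    [0,0,-7,0,0,0,1],
    [0,0,-4,0,0,0,1],
    [0,0,-2,0,0,0,1]
  ]
}}

```text
time: 46.58
ee_pos: [0.43, -0.2002, -0.0057]
tcp_rot: [180.0, 0.0, -90.1]
wrist_force: [0.1, 0.1, -3.2]
opening: 0.0114
```

Emit:
{"name": "apply_moves", "arguments": {
  "rows": [
    [0,0,-0.7,0,0,0,1]
  ]
}}

```text
time: 46.7
ee_pos: [0.4301, -0.2003, -0.006]
tcp_rot: [180.0, 0.0, -90.1]
wrist_force: [-2.3, 1.8, 2.4]
opening: 0.011
```

Contact with the bench. I'll open and then lift clear.

Emit:
{"name": "apply_moves", "arguments": {
  "rows": [
    [0,0,0,0,0,0,0.7],
    [0,0,0,0,0,0,0.4],
    [0,0,0,0,0,0,0.4],
    [0,0,0,0,0,0,0.4],
    [0,0,15,0,0,0,0.4],
    [0,0,30,0,0,0,0.4],
    [0,0,40,0,0,0,0.4],
    [0,-20,40,0,0,0,0.4],
    [0,-40,30,0,0,0,0.4],
    [0,-40,0,0,0,0,0.4],
    [0,-40,0,0,0,0,0.4],
    [0,-40,0,0,0,0,0.4],
    [0,0,0,0,0,0,0.4],
    [0,0,0,0,0,0,0.4]
  ]
}}

```text
time: 48.45
ee_pos: [0.4301, -0.3801, 0.1494]
tcp_rot: [-180.0, 0.0, -90.1]
wrist_force: [-0.5, 0.5, -0.3]
opening: 0.0513
```

```bash
python3 -c "
from h import *
o=get_obs();print(o['time'],o['ee_pos'],o['wrist_force'],o['opening'])
a=camera('scene')[:,:,::-1];cv2.imwrite('pics/s27.png',cv2.resize(a[160:340,230:470],None,fx=3.2,fy=3.2,interpolation=2))
a=camera('top')[:,:,::-1];cv2.imwrite('pics/t27.png',a)"
```

```text
48.45 [ 0.43010754 -0.38005329  0.14944828] [-0.54369421  0.51554    -0.31843003] 0.05131836805911174
```

View pics/s27.png

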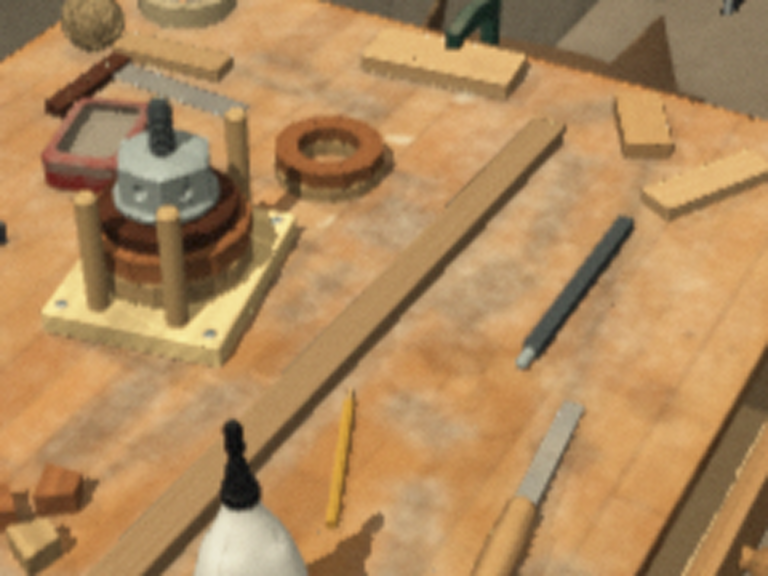

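View pics/t27.png

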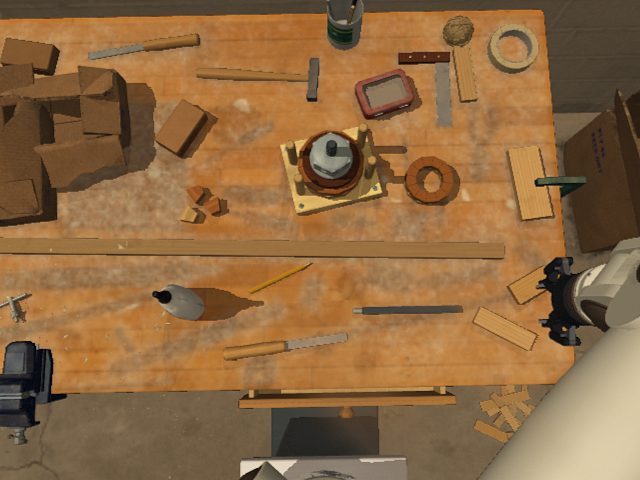

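Run:
```python
import cv2
a=cv2.imread("pics/t27.png");cv2.imwrite("pics/c27.png",cv2.resize(a[115:220,270:400],None,fx=5.5,fy=5.5,interpolation=cv2.INTER_CUBIC))
```

```text
(no output)
```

View pics/c27.png

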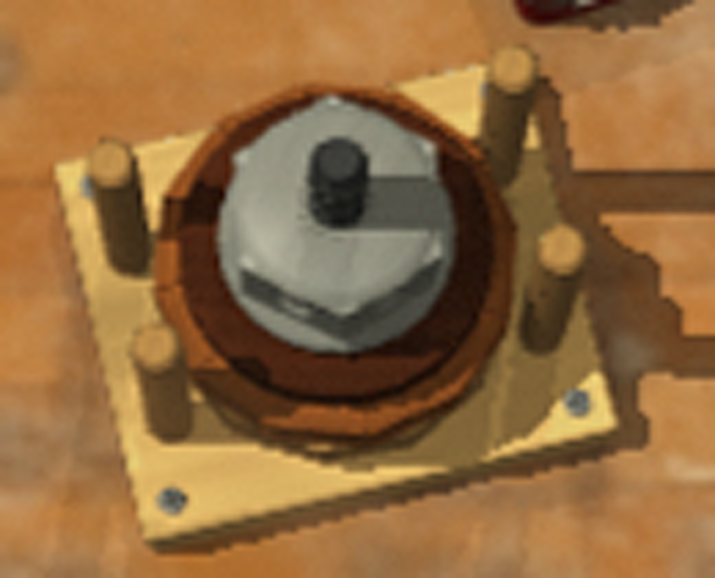

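```bash
python3 -c "
from workcell import *
job_done()"
```

```text
the job is handed in; nothing more can be done
```

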